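# Right the fallen bottles into the locker, shut and pin its gate

## Task

The solvent bottles have fallen over on the repair bench: stand every one of them upright on the floor of the open-topped grey bottle locker. When all are in, push the locker's gate shut until it clicks home on its catch, and then take the locking pin from its black park block and drop it all the way down through both eyelets of the hasp so that the gate stays locked. Leave everything else on the bench where it is.

Things in the scene. Friction and masses are not known exactly. Their poses are not given: they have to be found in the camera images.
- bottle1: square brown plastic bottle, pale label, black cap, 0.25 kg; up to 4 alike (None: absent). Body 50 x 50 mm, flat sides, 95 tall, then a cap 31 across; 138 tall in all; centre of mass about 29 above the base. Origin: centre of the base; +z from base to cap, x and y square to the flat sides. At first it lies on a flat side (axis 25 above the bench), cap to the robot and its right
- bottle2: square brown plastic bottle, pale label, black cap, 0.25 kg; up to 4 alike (None: absent). Body 50 x 50 mm, flat sides, 95 tall, then a cap 31 across; 138 tall in all; centre of mass about 29 above the base. Origin: centre of the base; +z from base to cap, x and y square to the flat sides. At first it lies on a flat side (axis 25 above the bench), cap to the robot and its right
- bottle3: square brown plastic bottle, pale label, black cap, 0.25 kg; up to 4 alike (None: absent). Body 50 x 50 mm, flat sides, 95 tall, then a cap 31 across; 138 tall in all; centre of mass about 29 above the base. Origin: centre of the base; +z from base to cap, x and y square to the flat sides. At first it lies on a flat side (axis 25 above the bench), cap to the robot and its right
- bottle4: square brown plastic bottle, pale label, black cap, 0.25 kg; up to 4 alike (None: absent). Body 50 x 50 mm, flat sides, 95 tall, then a cap 31 across; 138 tall in all; centre of mass about 29 above the base. Origin: centre of the base; +z from base to cap, x and y square to the flat sides. At first it lies on a flat side (axis 25 above the bench), cap to the robot and its right
- locker: fixed open grey steel tray. Inside 120 mm (x) by 280 (y), floor 6 above the bench, walls 50 high at back (+x) and sides, a 12 high lip and the gate in front (-x). Origin: centre of its underside; x away from the robot, y left, turned a little. The catch fills the front right inner corner: keep bottle centres in y -95..+105, x about 0 (four fit, 65 apart). Load from above
- gate (a joint): gate angle in rad: 0 shut, grows as it swings out towards the robot (limit 1.6); at first 0.6 to 1.1. The hinge stays where left (about 0.06 N m). From about 0.05 rad a sprung roller catch resists (about 5 N at the free end) and pushes it back if let go; past 0.02 rad it pulls the gate home to 0 and holds it
- gate_hinge (a point): on the gate's vertical hinge line, 27 mm above the bench, at the locker's front left: 70 mm in front of (-x) and 146 left of (+y) its origin. Axes turn with the gate: the panel runs along -y, its outer side is -x. Panel 340 mm long (past the locker's right side), 8 thick, from 4 to 50 above the bench
- gate_push (a point): point on the gate's outer face, the side to push on, 200 mm from the hinge, 27 mm above the bench; axes as gate_hinge (-x is the outward normal)
- lower_eye (a point): centre of the top of the lower hasp eyelet, fixed to the outside of the locker's right wall, 168 mm right and 41 mm in front of its origin: a level steel plate 40 x 44 mm, 5 thick, top 29 mm above the bench, with a vertical hole 16 mm across. +z up
- upper_eye (a point): centre of the top of the upper hasp eyelet, an equal plate (hole 16 mm, top 51 mm above the bench) on the inner side of the gate. With the gate shut it is straight above the lower one
- pin: locking pin, 87 mm long, 0.09 kg: steel shaft 10 mm across and 42 long with tapered tip, then a round aluminium head 22 across and 45 tall to grip. Origin: the tip; +z towards the head. At first upright in the park block, tip 8 mm above the bench; lift it 45 mm or more to draw it out. Home in the hasp the head rests on the upper eyelet, tip about 9 mm above the bench
- park: fixed black block 50 x 50 x 50 mm with a vertical hole 16 mm across that holds the pin. Origin: centre of its underside
- cup: bystander, to be left alone: black open cup, 72 mm across, 100 mm tall. Origin at its underside's centre
- jar: bystander, to be left alone: small green glass jar, 56 mm across, 60 mm tall. Origin at its underside's centre
- gear: bystander, to be left alone: white plastic gear, 62 mm across, lying flat, 20 mm tall at its hub. Origin at its underside's centre
- tape: bystander, to be left alone: flat roll of blue tape, 70 mm across, 20 mm tall. Origin at its underside's centre
- driver: bystander, to be left alone: screwdriver with a yellow handle, 190 mm long, lying. Origin at its underside's centre
- lenscap: bystander, to be left alone: black disc, 48 mm across, 16 mm tall. Origin at its underside's centre

How it is judged:
By the outcome, as a careful person would: the job done as asked, in the order asked, and still so for the second after the job is handed in, with the robot touching nothing.
Of bottle1, bottle2, bottle3, bottle4 only 3 to 4 are there at a start; the rules pass over those that are not, and their reading is None.
At some moment in a run one of bottle1, bottle2, bottle3, bottle4 may be knocked a few centimetres aside while the robot is not near it.
It also fails if it takes over 210 s, if anything falls off the work surface, if the arm or the gripper's body presses on something with over 40 N, if the wrist force passes 120 N, or if a joint passes its speed limit or range.

## Robot

A 6-joint arm with a two-finger parallel gripper is mounted at the origin on the work surface. World frame = base frame: x ahead of the robot, y to its left, z up, the work surface at z = 0. Lengths are in mm, angles in rad, forces in N, time in s.
With the tool pointing down it reaches from about 300 to 775 mm from the base axis. Payload 14.6 kg.
Tool frame: the origin (TCP) lies between the finger pads; the fingertips stand 11 mm ahead of it and the grasp point (between the pads) lies 8 mm behind it; z points along the fingers, y is the direction in which the jaws open and shut (so a half turn about z gives the same grasp; the last joint's range is limited). The gripper opens to 94 mm and grips with 3 to 60 N. Pads are 16 mm wide; open, the fingers measure 119 mm over their backs; the gripper's body (75 mm by 177 mm) begins 78 mm behind the grasp point.
Start: joints at [-1.276, 0.3, 1.521, -0, 1.321, -0.067], TCP at [194.67, -514.386, 216.446] pointing down, gripper open.
Joint ranges: [-3.03, 3.03], [-0.79, 2.21], [0.23, 2.52], [-1.04, 4.18], [0, 3.07], [-2.55, 2.55]. Speed limits (rad/s): [2.22, 2.22, 2.57, 3.14, 3.14, 3.14].

## Interface

Orientations are given as [roll, pitch, yaw] about the fixed x, y, z axes, in that order (R = Rz(yaw) Ry(pitch) Rx(roll)).
In Python, from cell import * gives the robot as it stands.
- The arm moves only by the tool arm_command, never from a script. Its argument "deltas" is a list of rows, each an object with "xyz": the shift along the world's x, y, z in m, a list of three; "turn": the turn, a rotation vector about the world's x, y, z in rad, a list of three. A call has 1 to 12 rows; each row shifts and turns the commanded pose from where the row before left it; what a row does not reach is not made up. A row lasts 1/8 s, in which the tool goes at most 62.5 mm and 10.7 degrees, less where a joint would pass 70% of its speed; a pose out of reach is approached as far as the arm can. A call with a gripper value outside its range is refused whole. "gripper" is the closure, from 0 (fully open) to 1 (shut), set as the call begins (left out, the last holds). The fingers move at their own pace and stop on an object; "force" is the grip in N (left out, the last holds). Time passes only in rows, so rows that do not move let the fingers close. It gives the time, the measured TCP pose, the force and the opening at its end, in the units of the state.
- read_state(): the state, without advancing time (a new reading comes with each control period).
- camera(name): name is "side" or "top" or "wrist"; returns a dict with "color" (420x560x3 uint8, red, green, blue), "fx", "fy", "cx", "cy" (pixels), "rvec" (rotation vector, rad) and "tvec" (3), from world to camera coordinates, as OpenCV has them; the wrist camera has in their place "mount" (4x4, takes a point from camera to tool coordinates, whose origin is the TCP and whose axes are the flange's). Camera axes: x right, y down, z forward; pixel columns grow to the right and rows downward; lengths in mm; the calibration is good to about 2 mm. A picture is of the moment at which its call begins: read the wrist's pose just before it. There is no depth.
- sign_off(): hands the job in, once; it reports no verdict.
The state is a dict: "clock": time; "joints": joint angles; "qd": joint speeds; "effort": joint torques, N m; "eef_pos": TCP position; "eef_rot": TCP orientation; "wrist_force": force on the tool from outside, world axes, zero at the start; "moment": the same for the moment, N m; "finger_gap": finger opening in mm.
Only numpy, scipy, OpenCV 4.12 (cv2) and the standard library are available. Lean on these libraries where they do the work, as an engineer would, in place of code of your own. Each camera call takes 0.05 s, during which the arm holds its last target.

## Working session

There is one attempt and no reset: what is moved stays moved. The work goes in short steps, Python scripts to look and compute and a tool call to move; the robot and the scene stay as the last step left them, time stands still between calls to the robot, and variables do not carry over. Pictures are saved under pics/ and viewed, and the job is handed in when it is done.

Besides the shell and the picture viewer there is one more tool, called by a JSON object that holds its "op" and its "data". arm_command: Moves the arm, as the interface text tells. Its arguments: {"type":"object","properties":{"deltas":{"type":"array","items":{"type":"object","properties":{"xyz":{"type":"array","items":{"type":"number"}},"turn":{"type":"array","items":{"type":"number"}}}}},"gripper":{"type":"number"},"force":{"type":"number"}},"required":["deltas"]}

```bash
ls; mkdir -p pics
python3 - <<'E'
from cell import *
import cv2
print(read_state())
for n in ["side","top","wrist"]:
    c=camera(n); cv2.imwrite(f"pics/{n}0.png",c["color"][:,:,::-1])
    print(n,{k:(v if k!="color" else v.shape) for k,v in c.items()})
E
```

```text
pics
{'clock': 0.0, 'joints': array([-1.27560553e+00,  3.00475621e-01,  1.52158349e+00,  5.47686600e-07,
        1.32066728e+00, -6.66138801e-02]), 'qd': array([8.31240727e-05, 5.15911597e-04, 8.36265772e-04, 7.98062524e-04,
       2.19925041e-04, 2.59906950e-04]), 'effort': array([-2.76929022e-03, -5.31802976e+01, -3.52739382e+01,  7.07623176e-02,
        2.43918254e-02, -8.99471388e-05]), 'eef_pos': array([ 194.59886153, -514.16346914,  215.88281571]), 'eef_rot': array([-3.14046146e+00, -7.59962919e-05,  3.61804501e-01]), 'wrist_force': array([-0.42087737, -0.64728193, -0.0720834 ]), 'moment': array([-0.00771017, -0.03227699, -0.01168324]), 'finger_gap': 93.86048410128872}
side {'color': (420, 560, 3), 'fx': 522.1168941915136, 'fy': 522.1168941915136, 'cx': 269.38468578741197, 'cy': 206.095728235309, 'rvec': array([ 0.20651945, -2.69192681,  1.50555388]), 'tvec': array([ 512.54071893,   55.68949564, 1399.71615606])}
top {'color': (420, 560, 3), 'fx': 535.6980771854761, 'fy': 535.6980771854761, 'cx': 286.1070342035204, 'cy': 213.54088821326494, 'rvec': array([ 2.11179668, -2.16351776,  0.18417399]), 'tvec': array([  59.55631449,  520.18486213, 1431.3646867 ])}
wrist {'color': (420, 560, 3), 'fx': 320.3808546538898, 'fy': 320.3808546538898, 'cx': 279.7921710496704, 'cy': 208.07796968401715, 'mount': array([[ 9.14868872e-04, -9.68274384e-01, -2.49887736e-01,
         7.17388708e+01],
       [ 9.99998476e-01,  5.14306592e-04,  1.66825946e-03,
        -7.83529061e-01],
       [-1.48681399e-03, -2.49888881e-01,  9.68273379e-01,
        -1.70151400e+02],
       [ 0.00000000e+00,  0.00000000e+00,  0.00000000e+00,
         1.00000000e+00]])}
```

View pics/top0.png

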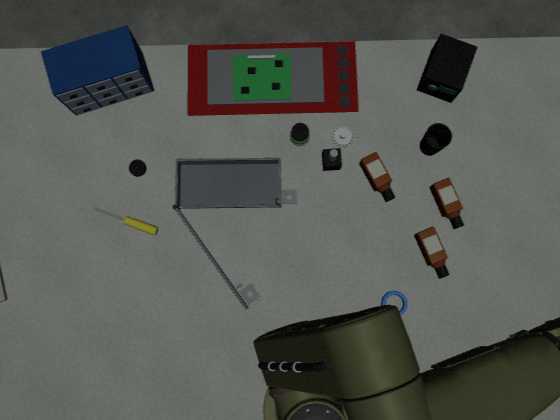

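View pics/side0.png

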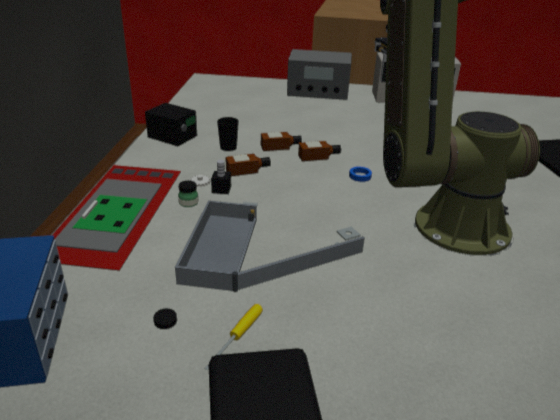

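View pics/wrist0.png

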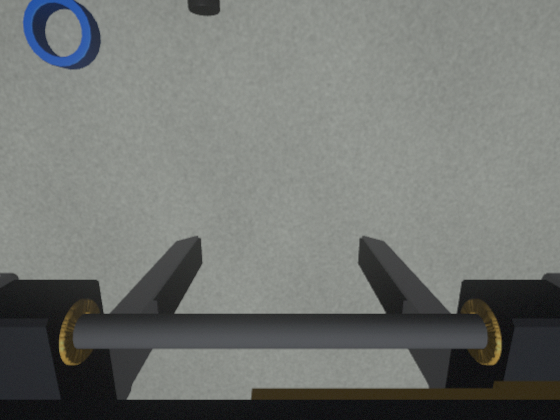

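```bash
cat > h.py <<'E'
from cell import *
import cv2, numpy as np
from scipy.spatial.transform import Rotation as R
def cam(n):
    s=read_state(); c=camera(n)
    K=np.array([[c['fx'],0,c['cx']],[0,c['fy'],c['cy']],[0,0,1]])
    if n=='wrist':
        T=np.eye(4); T[:3,:3]=R.from_euler('xyz',s['eef_rot']).as_matrix(); T[:3,3]=s['eef_pos']
        M=T@c['mount']; Rm=M[:3,:3]; o=M[:3,3]
    else:
        Rc=cv2.Rodrigues(c['rvec'])[0]; Rm=Rc.T; o=-Rc.T@c['tvec']
    return c['color'],K,Rm,o
def ray(cm,px):
    _,K,Rm,o=cm; px=np.atleast_2d(px).astype(float)
    d=np.c_[px,np.ones(len(px))]@np.linalg.inv(K).T@Rm.T
    return o,d
def onz(cm,px,z):
    o,d=ray(cm,px); return o+d*((z-o[2])/d[:,2])[:,None]
def proj(cm,P):
    _,K,Rm,o=cm; q=(np.atleast_2d(P)-o)@Rm; q=q/q[:,2:]; return (q@K.T)[:,:2]
def save(cm,name,crop=None,s=1):
    im=cm[0][:,:,::-1]
    if crop: im=im[crop[1]:crop[3],crop[0]:crop[2]]
    cv2.imwrite('pics/'+name,cv2.resize(im,None,fx=s,fy=s,interpolation=cv2.INTER_CUBIC))
def orange(cm):
    hsv=cv2.cvtColor(cm[0],cv2.COLOR_RGB2HSV)
    return cv2.inRange(hsv,(3,120,50),(16,255,255))
E
python3 - <<'E'
from h import *
t=cam('top')
save(t,'t1a.png',(160,110,360,320),3.8/1.4); save(t,'t1b.png',(330,110,480,290),3.3)
m=orange(t); n,l,st,ce=cv2.connectedComponentsWithStats(m)
for i in range(1,n):
    if st[i,4]>30:
        cn=cv2.findContours((l==i).astype('uint8'),0,2)[0][0]
        r=cv2.minAreaRect(cn); print(st[i],r, onz(t,cv2.boxPoints(r),40).round(0).tolist())
for nm,p,z in [('lock BL',(177,160),50),('BR',(280,158),50),('hinge',(177,207),50),('gateend',(247,307),50),('ueye',(249,294),51),('leye',(289,197),29),('pin',(334,154),95),('park',(332,164),50),('tape',(395,302),10),('cup',(437,132),100),('jar',(300,130),60),('gear',(343,136),20)]:
    print(nm,onz(t,p,z).round(0))
E
```

```text
[362 152  18  18 120] ((371.20001220703125, 160.39999389648438), (11.627553939819336, 16.099689483642578), 63.43495178222656) [[673.0, -168.0, 40.0], [693.0, -210.0, 40.0], [662.0, -223.0, 40.0], [642.0, -181.0, 40.0]]
[370 173  21  18 210] ((381.7000427246094, 179.89999389648438), (19.230182647705078, 16.546903610229492), 63.43495178222656) [[626.0, -190.0, 40.0], [646.0, -233.0, 40.0], [596.0, -254.0, 40.0], [576.0, -211.0, 40.0]]
[434 178  19  12 118] ((442.7500305175781, 183.75), (8.221921920776367, 16.76007080078125), 71.56504821777344) [[600.0, -366.0, 40.0], [614.0, -412.0, 40.0], [592.0, -417.0, 40.0], [578.0, -372.0, 40.0]]
[442 200  20  18 208] ((452.11541748046875, 208.923095703125), (16.24854850769043, 18.605207443237305), 82.87498474121094) [[544.0, -385.0, 40.0], [549.0, -437.0, 40.0], [504.0, -439.0, 40.0], [499.0, -388.0, 40.0]]
[418 227  18  16 127] ((427.1000671386719, 233.70001220703125), (10.28591251373291, 16.54690170288086), 63.43495178222656) [[460.0, -312.0, 40.0], [479.0, -354.0, 40.0], [454.0, -365.0, 40.0], [434.0, -323.0, 40.0]]
[427 250  20  18 214] ((437.6500549316406, 257.95001220703125), (16.127614974975586, 17.70875358581543), 71.56504821777344) [[403.0, -334.0, 40.0], [418.0, -381.0, 40.0], [376.0, -392.0, 40.0], [362.0, -345.0, 40.0]]
lock BL [[679. 347.  50.]]
BR [[678.  60.  50.]]
hinge [[546. 346.  50.]]
gateend [[271. 157.  50.]]
ueye [[305. 151.  51.]]
leye [[570.  38.  29.]]
pin [[673. -86.  95.]]
park [[657. -84.  50.]]
tape [[ 274. -246.   10.]]
cup [[ 727. -368.  100.]]
jar [[754.   2.  60.]]
gear [[ 747. -122.   20.]]
```

View pics/t1a.png

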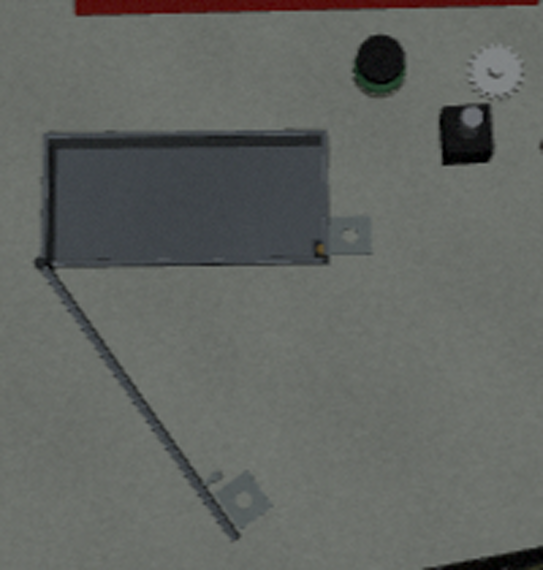

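View pics/t1b.png

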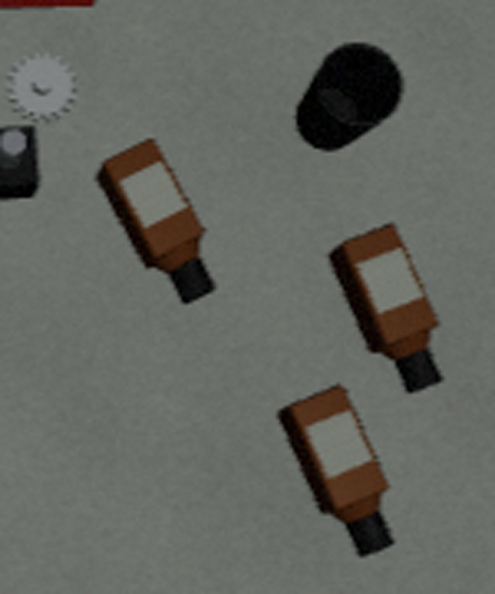

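{"op": "arm_command", "data": {"deltas": [{"xyz": [0.04,0.03,0.025]},{"xyz": [0.04,0.03,0.025]},{"xyz": [0.04,0.03,0.025]},{"xyz": [0.04,0.03,0.025]},{"xyz": [0.04,0.03,0.025]},{"xyz": [0.04,0.03,0.025]},{"xyz": [0,0,0]},{"xyz": [0,0,0]}]}}

```text
validation failed for argument at $.de...
```

```bash
cat >> h.py <<'E'
import json
def log():
    s=read_state()
    open('log.txt','a').write(json.dumps([list(map(float,s[k])) for k in('joints','eef_pos','eef_rot')])+'\n')
    print('t',round(s['clock'],2),'q',np.round(s['joints'],3),'p',s['eef_pos'].round(1),'rpy',s['eef_rot'].round(3),'F',s['wrist_force'].round(1),'gap',round(s['finger_gap'],1))
    return s
E
python3 - <<'E'
from h import *
log()
w=cam('wrist'); save(w,'w1.png'); t=cam('top'); save(t,'t2.png'); save(cam('side'),'s2.png')
E
```

```text
t 0.2 q [-1.276  0.3    1.521  0.     1.321 -0.067] p [ 194.6 -514.3  216.1] rpy [-3.141 -0.     0.362] F [-0.3  0.2  0.6] gap 94.2
```

View pics/w1.png

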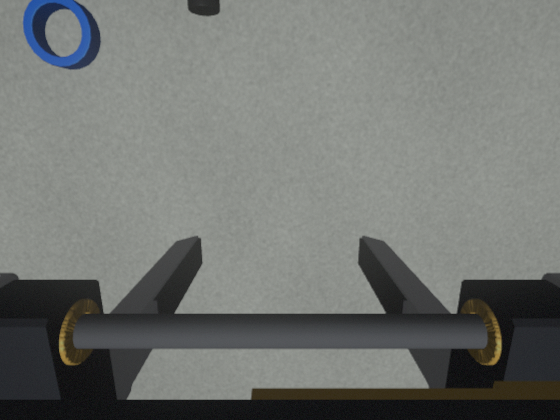

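View pics/t2.png

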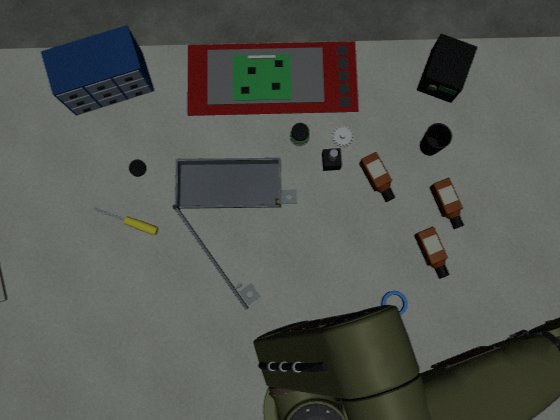

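View pics/s2.png

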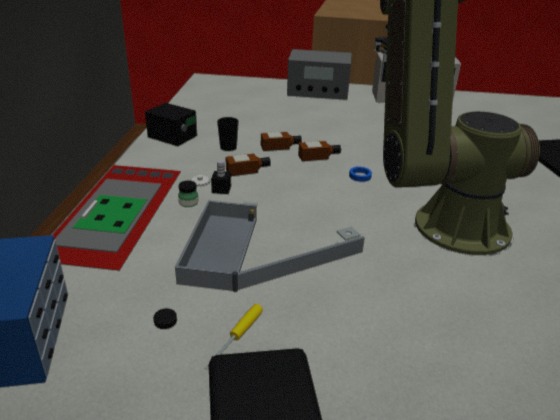

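The pictures are unchanged because the move was refused. I'll give every row a turn as well.

{"op": "arm_command", "data": {"deltas": [{"xyz": [0.04,0.03,0.025],"turn": [0,0,0]},{"xyz": [0.04,0.03,0.025],"turn": [0,0,0]},{"xyz": [0.04,0.03,0.025],"turn": [0,0,0]},{"xyz": [0.04,0.03,0.025],"turn": [0,0,0]},{"xyz": [0.04,0.03,0.025],"turn": [0,0,0]},{"xyz": [0.04,0.03,0.025],"turn": [0,0,0]},{"xyz": [0,0,0],"turn": [0,0,0]},{"xyz": [0,0,0],"turn": [0,0,0]}]}}

```text
clock: 1.35
eef_pos: [434.3, -334.6, 365.8]
eef_rot: [-3.141, 0.001, 0.362]
wrist_force: [0.0, 0.4, -0.0]
finger_gap: 94.2
```

Run:
```python
from h import *
log()
w=cam('wrist'); save(w,'w2.png'); t=cam('top'); save(t,'t3.png')
```

```text
t 1.35 q [-0.723  0.233  1.266 -0.     1.644  0.486] p [ 434.3 -334.6  365.8] rpy [-3.141e+00  1.000e-03  3.620e-01] F [ 0.   0.4 -0. ] gap 94.2
```

View pics/w2.png

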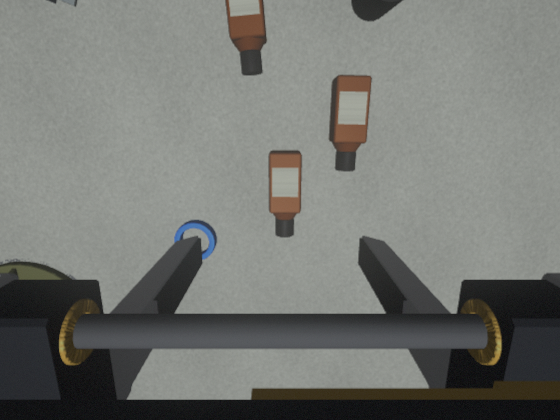

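View pics/t3.png

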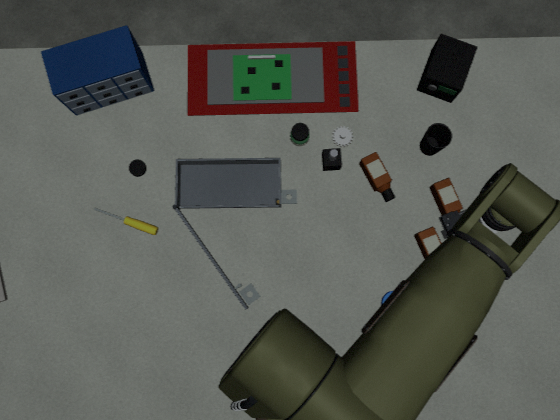

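```bash
cat >> h.py <<'E'
def bottles(cm,zt=50,minA=400):
    """label-filled orange blobs -> centre of min rect on the plane zt; long dir"""
    m=orange(cm); m=cv2.morphologyEx(m,cv2.MORPH_CLOSE,np.ones((3,3),np.uint8))
    cs,_=cv2.findContours(m,0,1); out=[]
    for c in cs:
        if cv2.contourArea(c)<minA: continue
        P=onz(cm,c[:,0,:],zt)[:,:2].astype(np.float32)
        out.append((cv2.minAreaRect(P),cv2.boundingRect(c)))
    return out
E
python3 - <<'E'
from h import *
w=cam('wrist')
for r in bottles(w): print(r)
# caps manual
for p in [(285,228),(345,160),(251,62)]: print(onz(w,p,25).round(0))
for p in [(285,215),(346,146),(250,42)]: print(onz(w,p,45).round(0))
E
```

```text
(((527.6173095703125, -409.81243896484375), (25.839332580566406, 45.061012268066406), 15.031214714050293), (335, 122, 32, 20))
(((609.753662109375, -218.04754638671875), (60.6788330078125, 46.102108001708984), 25.23295783996582), (226, 0, 38, 49))
[[ 348. -376.   25.]]
[[ 487. -425.   25.]]
[[ 570. -238.   25.]]
[[ 374. -366.   45.]]
[[ 508. -413.   45.]]
[[ 591. -231.   45.]]
```

{"op": "arm_command", "data": {"deltas": [{"xyz": [0,0,0],"turn": [0.056,-0.147,0]},{"xyz": [0,0,0],"turn": [0.056,-0.147,0]},{"xyz": [0,0,0],"turn": [0.056,-0.147,0]},{"xyz": [0,0,0],"turn": [0.056,-0.147,0]},{"xyz": [0,0,0],"turn": [0.056,-0.147,0]},{"xyz": [0,0,0],"turn": [0,0,0]},{"xyz": [0,0,0],"turn": [0,0,0]}]}}

```text
clock: 2.38
eef_pos: [434.5, -334.8, 366.8]
eef_rot: [-3.14, -0.784, 0.361]
wrist_force: [0.8, 1.1, 0.0]
finger_gap: 93.9
```

Run:
```python
from h import *
log()
```

```text
t 2.38 q [-1.065  0.089  1.599  0.79   1.387  0.019] p [ 434.5 -334.8  366.8] rpy [-3.14  -0.784  0.361] F [0.8 1.1 0. ] gap 93.9
```

```bash
cat > kin.py <<'E'
import numpy as np, json
from scipy.spatial.transform import Rotation as R
from scipy.optimize import least_squares
Rx=lambda a:R.from_euler('x',a).as_matrix(); Ry=lambda a:R.from_euler('y',a).as_matrix(); Rz=lambda a:R.from_euler('z',a).as_matrix()
SG=None
def fk(q,p,s4=1,s6=1):
    h,a0,s,L1,e,L2,Lt=p
    A=Rz(q[0]); t=A@[a0,s,h]
    A=A@Ry(q[1]); t=t+A@[0,0,L1]
    A=A@Ry(q[2]); t=t+A@[e,0,L2]
    A=A@Rz(s4*q[3])@Ry(q[4]); t=t+A@[0,0,Lt]
    A=A@Rz(s6*q[5]+np.pi/2)
    return t,A
E
cat > fit.py <<'E'
from kin import *
D=[json.loads(l) for l in open('log.txt')]
best=None
for s4 in(1,-1):
  for s6 in(1,-1):
    for c in (np.pi/2,-np.pi/2):
      e=[]
      for q,p,r in D:
        A=fk(q,[0]*7,s4,s6)[1]@Rz(c-np.pi/2); B=R.from_euler('xyz',r).as_matrix()
        e.append(np.linalg.norm(R.from_matrix(A.T@B).as_rotvec()))
      print(s4,s6,c,np.round(e,3))
E
python3 fit.py
```

```text
1 1 1.5707963267948966 [0. 0. 0.]
1 1 -1.5707963267948966 [3.142 3.142 3.142]
1 -1 1.5707963267948966 [0.133 0.971 0.038]
1 -1 -1.5707963267948966 [3.008 2.17  3.104]
-1 1 1.5707963267948966 [0.    0.    1.581]
-1 1 -1.5707963267948966 [3.142 3.142 2.881]
-1 -1 1.5707963267948966 [0.133 0.971 1.588]
-1 -1 -1.5707963267948966 [3.008 2.17  2.854]
```

```bash
cat > fit2.py <<'E'
from kin import *
D=[json.loads(l) for l in open('log.txt')]
x0=np.array([300,0,30,400,0,350,250.])
f=lambda x:np.r_[np.concatenate([fk(q,x)[0]-p for q,p,r in D]),(x-x0)*1e-3]
r=least_squares(f,x0); print(r.x.round(1),np.abs(f(r.x)[:-7]).max())
np.save('p.npy',r.x)
E
python3 fit2.py
```

```text
[221.2   0.   36.6 424.2  40.9 447.5 259.6] 0.00041193877933665135
```

Run:
```python
from h import *
w=cam('wrist'); save(w,'w3.png')
# w2 pose
c=camera('wrist'); D=json.loads(open('log.txt').read().split('\n')[1])
T=np.eye(4);T[:3,:3]=R.from_euler('xyz',D[2]).as_matrix();T[:3,3]=D[1];M=T@c['mount']
v=(None,w[1],M[:3,:3],M[:3,3])
for nm,pts in {'b3':[(270,151),(300,151),(300,212),(270,212)],'b2':[(336,76),(370,76),(366,142),(332,140)]}.items():
    P=onz(v,pts,50)[:,:2]; print(nm,P.round(0).tolist(),'ctr',P.mean(0).round(1)); d=P[0]+P[1]-P[2]-P[3]; print(np.degrees(np.arctan2(d[1],d[0])),np.linalg.norm(d)/2,np.linalg.norm(P[0]-P[1]))
for px,z in [((285,236),38),((345,170),38),((251,74),38)]: print(onz(v,px,z).round(0))
```

```text
b3 [[462.0, -307.0], [478.0, -349.0], [391.0, -384.0], [374.0, -340.0]] ctr [ 426.3 -345.4]
21.07191752465188 94.65762044944995 44.924920011085376
b2 [[594.0, -358.0], [611.0, -403.0], [526.0, -436.0], [510.0, -388.0]] ctr [ 560.3 -396.3]
20.3533646327826 90.1539042716127 48.121197103351356
[[ 341. -378.   38.]]
[[ 476. -427.   38.]]
[[ 555. -243.   38.]]
```

View pics/w3.png

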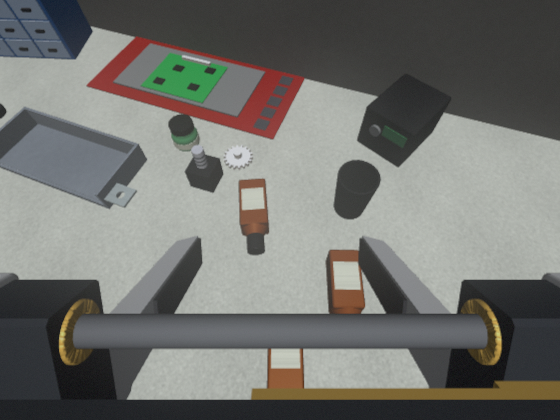

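```bash
cat >> kin.py <<'E'
LO=np.array([-3.03,-.79,.23,-1.04,0,-2.55]);HI=np.array([3.03,2.21,2.52,4.18,3.07,2.55])
def ik(t,A,q0,p):
    f=lambda q:np.r_[(fk(q,p)[0]-t)/100,(fk(q,p)[1]-A).ravel()]
    r=least_squares(f,q0,bounds=(LO+.02,HI-.02)); return r.x,2*r.cost
def toolrot(phi,dip,camup):
    h=np.array([np.cos(phi),np.sin(phi),0]);u=np.array([0,0,1.])
    d=np.cos(dip)*h-np.sin(dip)*u; x=np.sin(dip)*h+np.cos(dip)*u
    if not camup:x=-x
    return np.c_[x,np.cross(d,x),d]
E
cat > pl.py <<'E'
from kin import *
p=np.load('p.npy'); rng=np.random.default_rng(0)
def best(t,A,n=25):
    sols=[]
    for k in range(n):
        q,c=ik(t,A,rng.uniform(LO+.1,HI-.1),p)
        if c<1e-6: 
            if not any(np.abs(q-s).max()<.05 for s in sols): sols.append(q)
    return sols
if __name__=='__main__':
  dip=np.radians(45)
  for nm,g in {'b3':(400,-355,27),'b2':(533,-407,27),'b1':(620,-214,27)}.items():
    A=toolrot(.36,dip,True); print(nm,[s.round(2).tolist() for s in best(np.array(g)+8*A[:,2],A)])
  for y in (108,203,308):
   for psi in (-.6,-.3,0,.3,.6):
    A=toolrot(psi,dip,False); print(y,psi,[s.round(2).tolist() for s in best(np.array((612,y,81))+8*A[:,2],A)])
E
python3 pl.py
```

```text
b3 [[-1.14, 0.57, 1.9, 1.05, 0.95, -0.69]]
b2 [[-0.97, 0.74, 1.55, 1.03, 0.93, -0.44]]
b1 [[-0.62, 0.64, 1.75, 1.25, 0.66, -0.41]]
108 -0.6 []
108 -0.3 []
108 0 []
108 0.3 []
108 0.6 []
203 -0.6 []
203 -0.3 []
203 0 []
203 0.3 []
203 0.6 []
308 -0.6 [[0.66, 0.7, 1.48, -0.97, 0.95, 0.28]]
308 -0.3 []
308 0 []
308 0.3 []
308 0.6 []
```

```bash
cat > pl2.py <<'E'
from pl import *
import itertools
def sols(t,A):
    az=np.arctan2(t[1],t[0]); out=[]
    for q4,q6 in itertools.product((-.8,0,.8,1.6,2.4,3.14,3.9),(-2,-1,0,1,2)):
        q,c=ik(t,A,[az,.6,1.7,q4,.6,q6],p)
        if c<1e-6 and not any(np.abs(q-s).max()<.05 for s in out): out.append(q)
    return out
for dg in (30,45,60):
  A=toolrot(.36,np.radians(dg),True)
  for nm,g in {'b3':(400,-355,27),'b2':(533,-407,27),'b1':(620,-214,27)}.items():
    print('G',dg,nm,[s.round(2).tolist() for s in sols(np.array(g)+8*A[:,2],A)])
  for y in (108,308):
   for psi in (-1.2,-.6,0,.6,1.2):
    A2=toolrot(psi,np.radians(90-dg),False); print('P',dg,y,psi,[s.round(2).tolist() for s in sols(np.array((612,y,81))+8*A2[:,2],A2)],flush=True)
E
time python3 pl2.py
```

```text
G 30 b3 [[-1.22, 0.68, 1.89, 1.26, 1.14, -0.94]]
G 30 b2 [[-1.04, 0.82, 1.57, 1.31, 1.08, -0.71]]
G 30 b1 [[-0.68, 0.72, 1.8, 1.66, 0.85, -0.84]]
P 30 108 -1.2 [[0.32, 0.62, 1.49, -0.6, 1.08, 0.25]]
P 30 108 -0.6 [[0.27, 0.49, 1.71, -0.64, 0.69, -0.25]]
P 30 108 0 [[0.15, 0.42, 1.83, -0.19, 0.39, -1.27]]
P 30 108 0.6 []
P 30 108 1.2 []
P 30 308 -1.2 [[0.59, 0.82, 1.15, -0.53, 1.33, 0.39]]
P 30 308 -0.6 [[0.58, 0.67, 1.41, -0.61, 0.94, -0.05]]
P 30 308 0 [[0.5, 0.56, 1.6, -0.47, 0.56, -0.73]]
P 30 308 0.6 [[0.37, 0.53, 1.65, 0.26, 0.47, -2.0]]
P 30 308 1.2 []
G 45 b3 [[-1.14, 0.57, 1.9, 1.05, 0.95, -0.69]]
G 45 b2 [[-0.97, 0.74, 1.55, 1.03, 0.93, -0.44]]
G 45 b1 [[-0.62, 0.64, 1.75, 1.25, 0.66, -0.41]]
P 45 108 -1.2 [[0.4, 0.69, 1.5, -0.87, 1.17, 0.48]]
P 45 108 -0.6 []
P 45 108 0 []
P 45 108 0.6 []
P 45 108 1.2 []
P 45 308 -1.2 [[0.66, 0.91, 1.1, -0.75, 1.46, 0.5]]
P 45 308 -0.6 [[0.66, 0.7, 1.48, -0.97, 0.95, 0.28]]
P 45 308 0 []
P 45 308 0.6 []
P 45 308 1.2 []
G 60 b3 [[-1.03, 0.5, 1.87, 0.74, 0.82, -0.35]]
G 60 b2 [[-0.89, 0.71, 1.5, 0.67, 0.87, -0.1]]
G 60 b1 [[-0.54, 0.63, 1.65, 0.7, 0.65, 0.15]]
P 60 108 -1.2 []
P 60 108 -0.6 []
P 60 108 0 [[0.18, 0.46, 2.08, 3.49, 0.47, 1.35]]
P 60 108 0.6 [[-0.12, 0.5, 2.02, 1.96, 0.67, 2.24]]
P 60 108 1.2 [[-0.24, 0.66, 1.72, 1.27, 1.12, 2.44]]
P 60 308 -1.2 [[0.71, 1.01, 1.04, -0.95, 1.6, 0.58]]
P 60 308 -0.6 []
P 60 308 0 []
P 60 308 0.6 [[0.33, 0.55, 1.92, 2.54, 0.43, 1.99]]
P 60 308 1.2 [[0.13, 0.66, 1.71, 1.5, 0.87, 2.5]]
real	0m17.530s
user	0m18.097s
sys	0m0.100s
```

{"op": "arm_command", "data": {"deltas": [{"xyz": [-0.02,-0.009,-0.03],"turn": [0.046,-0.1225,0]},{"xyz": [-0.02,-0.009,-0.03],"turn": [0.046,-0.1225,0]},{"xyz": [-0.014,-0.006,-0.047],"turn": [0,0,0]},{"xyz": [-0.014,-0.006,-0.047],"turn": [0,0,0]},{"xyz": [-0.014,-0.006,-0.047],"turn": [0,0,0]},{"xyz": [-0.014,-0.006,-0.047],"turn": [0,0,0]},{"xyz": [-0.012,-0.006,-0.046],"turn": [0,0,0]},{"xyz": [0,0,0],"turn": [0,0,0]},{"xyz": [0,0,0],"turn": [0,0,0]}]}}

```text
clock: 3.6
eef_pos: [327.4, -382.7, 74.0]
eef_rot: [3.14, -1.048, 0.365]
wrist_force: [0.0, -0.0, -0.5]
finger_gap: 93.5
```

```bash
python3 - <<'E'
from h import *
log()
w=cam('wrist'); 
b=np.array([470.6,-328.6]);h=np.array([np.cos(.36),np.sin(.36)]);n=np.array([-h[1],h[0]])
P=[np.r_[b-h*s+n*l,z] for s,l,z in [(0,25,50),(0,-25,50),(95,25,50),(95,-25,50),(138,0,40),(75,0,25)]]
im=w[0].copy()
for q in proj(w,P): cv2.circle(im,tuple(np.int32(q)),2,(0,255,0),-1)
cv2.imwrite('pics/w4.png',im[:,:,::-1])
E
python3 fit2.py
```

```text
t 3.6 q [-1.4    0.568  1.899  1.092  1.28  -0.877] p [ 327.4 -382.7   74. ] rpy [ 3.14  -1.048  0.365] F [ 0.  -0.  -0.5] gap 93.5
[221.2   0.   36.6 424.2  40.9 447.5 259.6] 0.00037665471313630405
```

View pics/w4.png

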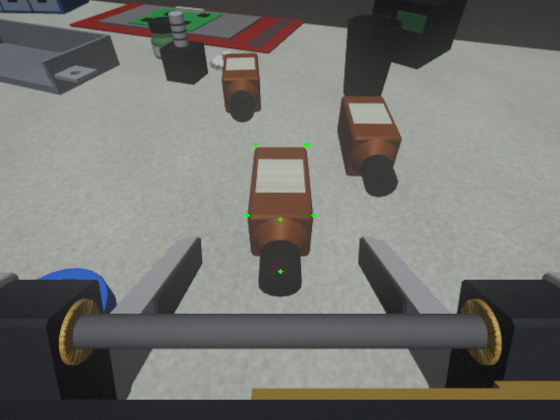

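{"op": "arm_command", "data": {"deltas": [{"xyz": [0.02,0.0075,-0.0127],"turn": [0,0,0]},{"xyz": [0.02,0.0075,-0.0127],"turn": [0,0,0]},{"xyz": [0.02,0.0075,-0.0127],"turn": [0,0,0]},{"xyz": [0.02,0.0075,-0.0127],"turn": [0,0,0]},{"xyz": [0,0,0],"turn": [0,0,0]},{"xyz": [0,0,0],"turn": [0,0,0]}]}}

```text
clock: 4.4
eef_pos: [406.7, -352.9, 23.1]
eef_rot: [3.139, -1.048, 0.366]
wrist_force: [-0.2, -0.4, 0.5]
finger_gap: 94.0
```

{"op": "arm_command", "data": {"deltas": [{"xyz": [0,0,0],"turn": [0,0,0]},{"xyz": [0,0,0],"turn": [0,0,0]},{"xyz": [0,0,0],"turn": [0,0,0]},{"xyz": [0,0,0],"turn": [0,0,0]},{"xyz": [0,0,0],"turn": [0,0,0]},{"xyz": [0,0,0],"turn": [0,0,0]}], "gripper": 1, "force": 40}}

```text
clock: 5.15
eef_pos: [406.6, -352.4, 21.6]
eef_rot: [-3.14, -1.048, 0.362]
wrist_force: [-1.1, -0.4, 0.9]
finger_gap: 49.9
```

```bash
python3 - <<'E'
from h import *
log()
w=cam('wrist'); save(w,'w5.png')
E
cat > path.py <<'E'
# check slerp path from current to place; print rotvec & joints along
from h import *
from kin import *
import sys
p=np.load('p.npy')
def check(t0,A0,t1,A1,N,q0,lift=None,flip=False):
    rv=R.from_matrix(A1@A0.T).as_rotvec()
    if flip: a=np.linalg.norm(rv); rv=rv/a*(a-2*np.pi)
    q=np.array(q0)
    for k in range(1,N+1):
        f=k/N; A=R.from_rotvec(rv*f).as_matrix()@A0; t=t0+(t1-t0)*f
        qn,c=ik(t,A,np.clip(q,LO+.03,HI-.03),p)
        print(k,qn.round(2),'%.0e'%c,'dq',np.abs(qn-q).max().round(2),'d',A[:,2].round(2)); q=qn
    print('rotvec',rv.round(3),'per row',(rv/N).round(4)); return q
E
```

```text
t 5.15 q [-1.222  0.682  1.892  1.26   1.144 -0.938] p [ 406.6 -352.4   21.6] rpy [-3.14  -1.048  0.362] F [-1.1 -0.4  0.9] gap 49.9
```

View pics/w5.png

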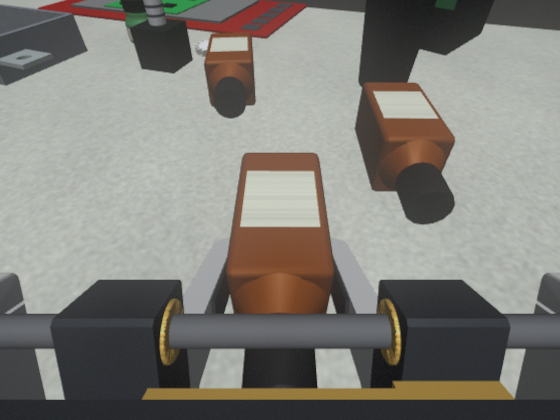

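{"op": "arm_command", "data": {"deltas": [{"xyz": [0,0,0.03],"turn": [0,0,0]},{"xyz": [0,0,0.04],"turn": [0,0,0]},{"xyz": [0,0,0.04],"turn": [0,0,0]},{"xyz": [0,0,0.05],"turn": [0,0,0]},{"xyz": [0,0,0.05],"turn": [0,0,0]},{"xyz": [0,0,0.05],"turn": [0,0,0]},{"xyz": [0,0,0],"turn": [0,0,0]},{"xyz": [0,0,0],"turn": [0,0,0]}]}}

```text
clock: 6.2
eef_pos: [406.5, -352.0, 280.4]
eef_rot: [-3.137, -1.048, 0.359]
wrist_force: [-0.8, 0.5, -2.5]
finger_gap: 49.9
```

```bash
python3 - <<'E'
from h import *
log()
t=cam('top')
for z in (50,):
  for nm,p in {'BL':(175.8,158.3),'BR':(280.9,157.9),'FR':(281,207)}.items(): print(nm,onz(t,p,z).round(1))
print('eye',onz(t,(289,196.6),29).round(1))
w=cam('wrist'); save(w,'w6.png')
E
cat > pc.py <<'E'
from path import *
s=read_state()
t0=s['eef_pos'];A0=R.from_euler('xyz',s['eef_rot']).as_matrix()
A1=toolrot(-.6,np.radians(60),False); t1=np.array([612,108,250.])+8*A1[:,2]
check(t0,A0,t1,A1,18,s['joints'])
check(t0,A0,t1,A1,18,s['joints'],flip=True)
E
python3 pc.py
```

```text
t 6.2 q [-1.222  0.202  1.806  1.084  1.369 -0.389] p [ 406.5 -352.   280.4] rpy [-3.137 -1.048  0.359] F [-0.8  0.5 -2.5] gap 49.9
BL [[683.6 350.3  50. ]]
BR [[677.9  57.7  50. ]]
FR [[538.8  60.6  50. ]]
eye [[571.6  37.6  29. ]]
1 [-1.16  0.17  1.82  1.04  1.34 -0.46] 4e-30 dq 0.07 d [ 0.77  0.33 -0.54]
2 [-1.1   0.14  1.83  1.    1.31 -0.52] 5e-30 dq 0.06 d [ 0.74  0.34 -0.58]
3 [-1.03  0.11  1.84  0.95  1.27 -0.58] 1e-29 dq 0.07 d [ 0.7   0.34 -0.63]
4 [-0.96  0.08  1.85  0.89  1.23 -0.62] 2e-29 dq 0.07 d [ 0.66  0.34 -0.67]
5 [-0.88  0.06  1.86  0.83  1.18 -0.66] 6e-29 dq 0.08 d [ 0.62  0.33 -0.71]
6 [-0.8   0.04  1.86  0.77  1.14 -0.68] 8e-29 dq 0.08 d [ 0.58  0.31 -0.75]
7 [-0.71  0.02  1.86  0.69  1.09 -0.69] 2e-27 dq 0.09 d [ 0.55  0.28 -0.79]
8 [-0.61  0.01  1.85  0.61  1.04 -0.69] 1e-25 dq 0.09 d [ 0.51  0.24 -0.82]
9 [-0.52  0.01  1.84  0.52  1.   -0.68] 2e-24 dq 0.1 d [ 0.48  0.2  -0.85]
10 [-0.42  0.01  1.83  0.41  0.96 -0.66] 1e-23 dq 0.1 d [ 0.46  0.16 -0.88]
11 [-0.32  0.02  1.81  0.3   0.93 -0.63] 3e-23 dq 0.11 d [ 0.43  0.11 -0.89]
12 [-0.22  0.04  1.79  0.18  0.
[... 1281 characters left out ...]
6  0.38 -0.78] 3e-03 dq 0.44 d [ 0.82 -0.42 -0.4 ]
11 [-0.03 -0.05  2.26  4.16  0.45 -0.55] 5e-02 dq 0.23 d [ 0.76 -0.47 -0.45]
12 [ 0.02 -0.01  2.24  4.16  0.47 -0.33] 1e-01 dq 0.22 d [ 0.7  -0.49 -0.51]
13 [ 0.06  0.01  2.22  4.16  0.46 -0.11] 3e-01 dq 0.22 d [ 0.64 -0.5  -0.58]
14 [0.08 0.03 2.19 4.16 0.41 0.11] 4e-01 dq 0.22 d [ 0.58 -0.49 -0.65]
15 [0.1  0.05 2.16 4.16 0.34 0.34] 6e-01 dq 0.23 d [ 0.53 -0.46 -0.71]
16 [0.1  0.07 2.12 4.16 0.25 0.58] 7e-01 dq 0.24 d [ 0.48 -0.42 -0.77]
17 [0.1  0.09 2.08 4.16 0.13 0.83] 8e-01 dq 0.25 d [ 0.44 -0.36 -0.82]
18 [0.1  0.11 2.03 4.16 0.02 1.08] 9e-01 dq 0.25 d [ 0.41 -0.28 -0.87]
rotvec [ 2.829 -0.332 -2.525] per row [ 0.1571 -0.0184 -0.1403]
```

View pics/w6.png

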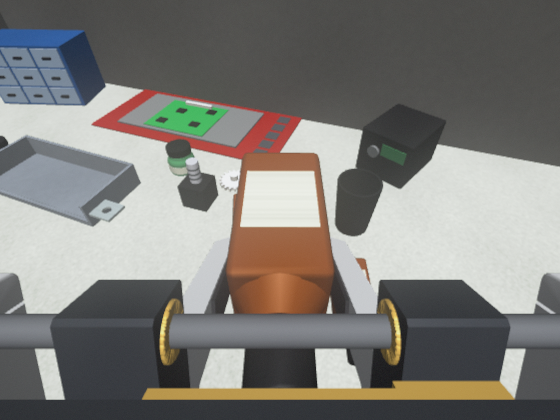

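{"op": "arm_command", "data": {"deltas": [{"xyz": [0.0117,0.0255,-0.001],"turn": [-0.1023,0.012,0.0913]},{"xyz": [0.0117,0.0255,-0.001],"turn": [-0.1023,0.012,0.0913]},{"xyz": [0.0117,0.0255,-0.001],"turn": [-0.1023,0.012,0.0913]},{"xyz": [0.0117,0.0255,-0.001],"turn": [-0.1023,0.012,0.0913]},{"xyz": [0.0117,0.0255,-0.001],"turn": [-0.1023,0.012,0.0913]},{"xyz": [0.0117,0.0255,-0.001],"turn": [-0.1023,0.012,0.0913]},{"xyz": [0.0117,0.0255,-0.001],"turn": [-0.1023,0.012,0.0913]},{"xyz": [0.0117,0.0255,-0.001],"turn": [-0.1023,0.012,0.0913]},{"xyz": [0.0117,0.0255,-0.001],"turn": [-0.1023,0.012,0.0913]}]}}

```text
clock: 7.42
eef_pos: [512.0, -121.9, 271.1]
eef_rot: [2.637, -0.229, 1.583]
wrist_force: [0.1, 0.2, -2.2]
finger_gap: 49.7
```

{"op": "arm_command", "data": {"deltas": [{"xyz": [0.0117,0.0255,-0.001],"turn": [-0.1023,0.012,0.0913]},{"xyz": [0.0117,0.0255,-0.001],"turn": [-0.1023,0.012,0.0913]},{"xyz": [0.0117,0.0255,-0.001],"turn": [-0.1023,0.012,0.0913]},{"xyz": [0.0117,0.0255,-0.001],"turn": [-0.1023,0.012,0.0913]},{"xyz": [0.0117,0.0255,-0.001],"turn": [-0.1023,0.012,0.0913]},{"xyz": [0.0117,0.0255,-0.001],"turn": [-0.1023,0.012,0.0913]},{"xyz": [0.0117,0.0255,-0.001],"turn": [-0.1023,0.012,0.0913]},{"xyz": [0.0117,0.0255,-0.001],"turn": [-0.1023,0.012,0.0913]},{"xyz": [0.0117,0.0255,-0.001],"turn": [-0.1023,0.012,0.0913]},{"xyz": [0,0,0],"turn": [0,0,0]},{"xyz": [0,0,0],"turn": [0,0,0]}]}}

```text
clock: 8.8
eef_pos: [616.9, 106.4, 262.3]
eef_rot: [-3.14, 0.521, 2.545]
wrist_force: [0.7, -0.5, -2.1]
finger_gap: 50.0
```

Run:
```python
from h import *
from kin import toolrot
s=log()
A=R.from_euler('xyz',s['eef_rot']).as_matrix(); print(A.round(3)); a=-A@[np.cos(np.radians(60)),0,np.sin(np.radians(60))]; print('bottle axis if a_t=30',a.round(3)); print('fix to',R.from_matrix(toolrot(-.6,np.radians(60),False)@A.T).as_rotvec().round(3))
save(cam('side'),'s7.png',(140,50,420,300),2.8); save(cam('top'),'t7.png'); save(cam('wrist'),'w7.png')
```

```text
t 8.8 q [ 0.27   0.27   1.532 -0.459  1.034 -0.527] p [616.9 106.4 262.3] rpy [-3.14   0.521  2.545] F [ 0.7 -0.5 -2.1] gap 50.0
[[-0.717  0.563  0.411]
 [ 0.487  0.827 -0.281]
 [-0.498 -0.001 -0.867]]
bottle axis if a_t=30 [ 0.002 -0.     1.   ]
fix to [-0.    -0.002 -0.002]
```

View pics/s7.png

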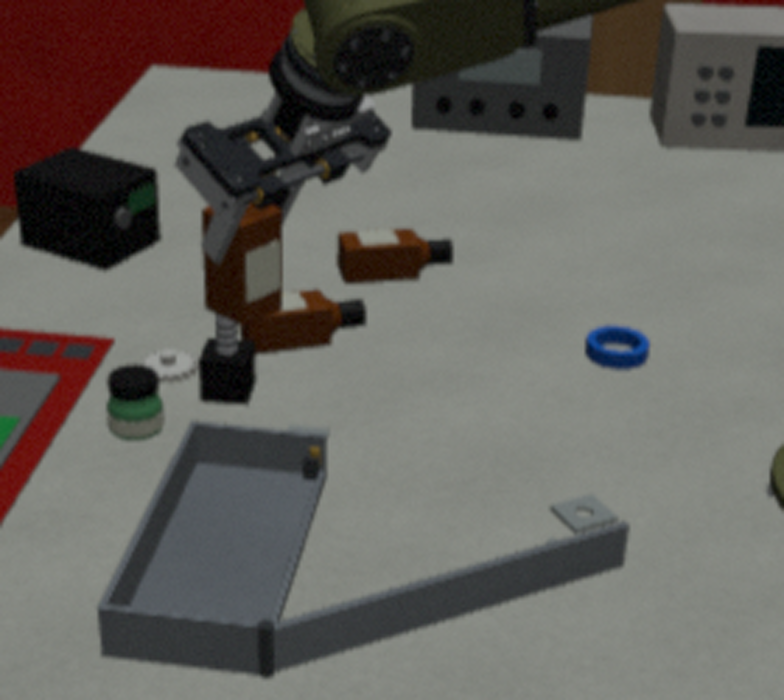

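View pics/w7.png

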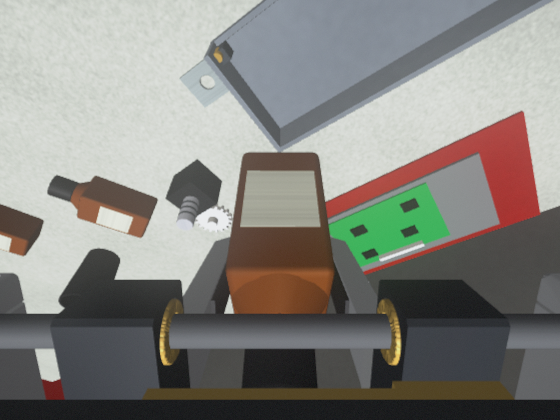

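View pics/t7.png

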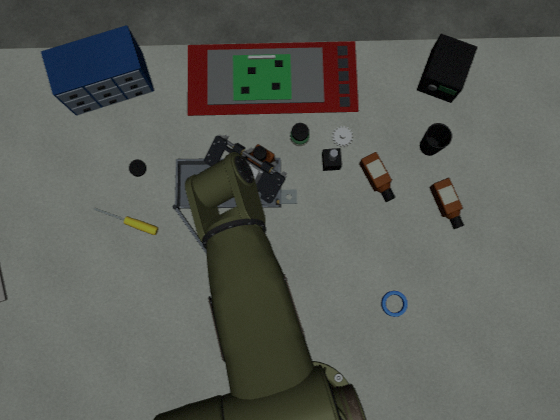

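{"op": "arm_command", "data": {"deltas": [{"xyz": [0,0.001,-0.04],"turn": [0,-0.002,-0.002]},{"xyz": [0,0,-0.05],"turn": [0,0,0]},{"xyz": [0,0,-0.04],"turn": [0,0,0]},{"xyz": [0,0,-0.03],"turn": [0,0,0]},{"xyz": [0,0,-0.02],"turn": [0,0,0]},{"xyz": [0,0,0],"turn": [0,0,0]},{"xyz": [0,0,0],"turn": [0,0,0]}]}}

```text
clock: 9.82
eef_pos: [617.9, 107.6, 85.1]
eef_rot: [3.139, 0.526, 2.541]
wrist_force: [0.9, -0.7, -2.5]
finger_gap: 49.4
```

{"op": "arm_command", "data": {"deltas": [{"xyz": [0,0,-0.004],"turn": [0,0,0]},{"xyz": [0,0,0],"turn": [0,0,0]}]}}

```text
clock: 10.07
eef_pos: [617.4, 107.7, 79.9]
eef_rot: [3.14, 0.526, 2.542]
wrist_force: [-0.5, 0.8, -2.3]
finger_gap: 50.1
```

{"op": "arm_command", "data": {"deltas": [{"xyz": [0,0,-0.003],"turn": [0,0,0]},{"xyz": [0,0,0],"turn": [0,0,0]}]}}

```text
clock: 10.32
eef_pos: [617.2, 107.6, 76.4]
eef_rot: [3.141, 0.525, 2.542]
wrist_force: [-0.3, 0.1, -2.5]
finger_gap: 49.9
```

{"op": "arm_command", "data": {"deltas": [{"xyz": [0,0,-0.0025],"turn": [0,0,0]},{"xyz": [0,0,0],"turn": [0,0,0]}]}}

```text
clock: 10.58
eef_pos: [617.2, 107.6, 73.9]
eef_rot: [3.141, 0.525, 2.542]
wrist_force: [-0.2, -0.7, -2.7]
finger_gap: 50.0
```

{"op": "arm_command", "data": {"deltas": [{"xyz": [0,0,-0.0015],"turn": [0,0,0]},{"xyz": [0,0,0],"turn": [0,0,0]}]}}

```text
clock: 10.82
eef_pos: [617.2, 107.6, 72.5]
eef_rot: [3.141, 0.525, 2.542]
wrist_force: [0.2, 0.7, -2.9]
finger_gap: 49.9
```

{"op": "arm_command", "data": {"deltas": [{"xyz": [0,0,-0.0015],"turn": [0,0,0]},{"xyz": [0,0,0],"turn": [0,0,0]}]}}

```text
clock: 11.08
eef_pos: [617.5, 107.7, 71.7]
eef_rot: [3.14, 0.526, 2.542]
wrist_force: [-0.8, 0.8, 4.1]
finger_gap: 49.9
```

{"op": "arm_command", "data": {"deltas": [{"xyz": [0,0,-0.0015],"turn": [0,0,0]},{"xyz": [0,0,0],"turn": [0,0,0]}]}}

```text
clock: 11.32
eef_pos: [617.9, 107.7, 71.5]
eef_rot: [3.139, 0.527, 2.542]
wrist_force: [-7.9, 0.5, 17.0]
finger_gap: 49.9
```

Run:
```python
from h import *
log()
save(cam('side'),'s8.png',(160,150,300,290),4);save(cam('wrist'),'w8.png')
```

```text
t 11.32 q [ 0.273  0.499  1.705 -0.651  0.687 -0.238] p [617.9 107.7  71.5] rpy [3.139 0.527 2.542] F [-7.9  0.5 17. ] gap 49.9
```

View pics/s8.png

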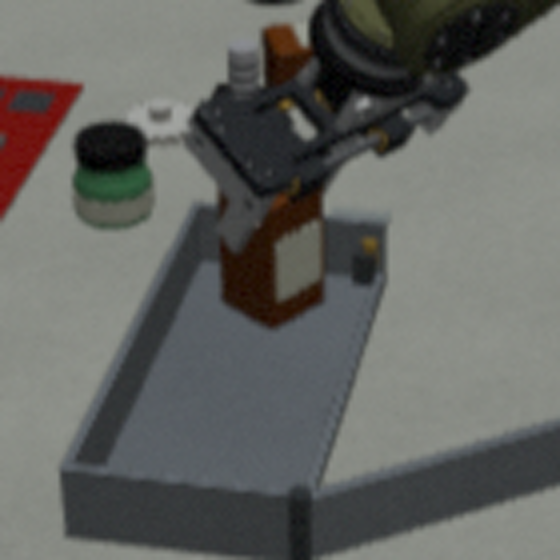

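View pics/w8.png

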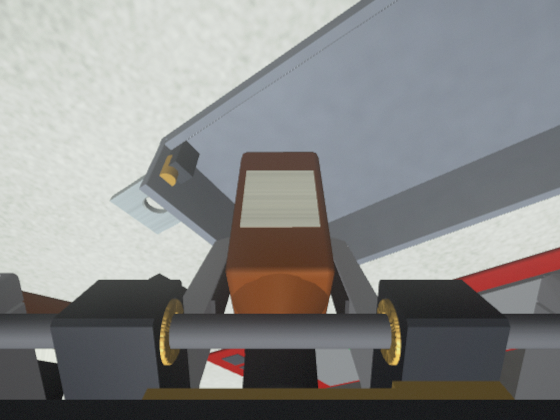

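{"op": "arm_command", "data": {"deltas": [{"xyz": [0,0,0.0015],"turn": [0,0,0]},{"xyz": [0,0,0],"turn": [0,0,0]}]}}

```text
clock: 11.68
eef_pos: [617.4, 107.7, 71.5]
eef_rot: [3.14, 0.526, 2.542]
wrist_force: [-3.9, 1.7, 6.7]
finger_gap: 49.8
```

{"op": "arm_command", "data": {"deltas": [{"xyz": [0,0,0],"turn": [0,0,0]},{"xyz": [0,0,0],"turn": [0,0,0]},{"xyz": [0,0,0],"turn": [0,0,0]},{"xyz": [0,0,0],"turn": [0,0,0]}], "gripper": 0.25}}

```text
clock: 12.18
eef_pos: [617.3, 107.6, 71.0]
eef_rot: [3.141, 0.525, 2.542]
wrist_force: [0.3, -0.9, 0.2]
finger_gap: 70.9
```

{"op": "arm_command", "data": {"deltas": [{"xyz": [-0.008,0.0055,0.017],"turn": [0,0,0]},{"xyz": [-0.0165,0.0113,0.0348],"turn": [0,0,0]},{"xyz": [-0.0165,0.0113,0.0348],"turn": [0,0,0]},{"xyz": [-0.0165,0.0113,0.0348],"turn": [0,0,0]},{"xyz": [-0.0085,0.0058,0.018],"turn": [0,0,0]},{"xyz": [0,0,0],"turn": [0,0,0]}]}}

```text
clock: 12.92
eef_pos: [551.1, 153.7, 212.9]
eef_rot: [3.137, 0.527, 2.542]
wrist_force: [0.1, -0.7, -1.8]
finger_gap: 70.4
```

Run:
```python
from path import *
s=log()
A0=R.from_euler('xyz',s['eef_rot']).as_matrix()
check(s['eef_pos'],A0,np.array([450,-437,260.]),toolrot(.36,np.radians(30),True),20,s['joints'])
t=cam('top'); save(t,'t9.png')
```

```text
t 12.93 q [ 0.399  0.22   1.716 -0.535  0.969 -0.318] p [551.1 153.7 212.9] rpy [3.137 0.527 2.542] F [ 0.1 -0.7 -1.8] gap 70.4
1 [ 0.32  0.17  1.76 -0.45  0.93 -0.33] 3e-23 dq 0.08 d [ 0.41 -0.23 -0.88]
2 [ 0.24  0.12  1.8  -0.36  0.89 -0.35] 4e-22 dq 0.09 d [ 0.4  -0.18 -0.9 ]
3 [ 0.14  0.08  1.83 -0.25  0.86 -0.39] 2e-21 dq 0.11 d [ 0.4  -0.13 -0.91]
4 [ 0.05  0.05  1.86 -0.14  0.84 -0.44] 9e-21 dq 0.12 d [ 0.4  -0.08 -0.91]
5 [-0.05  0.02  1.88 -0.01  0.83 -0.51] 2e-20 dq 0.12 d [ 0.4  -0.03 -0.92]
6 [-0.16  0.01  1.89  0.12  0.83 -0.58] 2e-20 dq 0.13 d [ 0.41  0.02 -0.91]
7 [-0.26 -0.    1.9   0.24  0.85 -0.64] 9e-21 dq 0.12 d [ 0.42  0.07 -0.9 ]
8 [-0.37 -0.    1.9   0.36  0.88 -0.7 ] 3e-21 dq 0.12 d [ 0.44  0.12 -0.89]
9 [-0.47  0.01  1.89  0.46  0.92 -0.74] 1e-21 dq 0.1 d [ 0.46  0.16 -0.87]
10 [-0.57  0.03  1.88  0.55  0.96 -0.77] 2e-22 dq 0.1 d [ 0.49  0.2  -0.85]
11 [-0.66  0.05  1.87  0.63  1.01 -0.79] 3e-23 dq 0.09 d [ 0.51  0.24 -0.82]
12 [-0.74  0.09  1.85  0.7   1.06 -0.78] 2e-24 dq 0.09 d [ 0.54  0.27 -0.79]
13 [-0.82  0.12  1.82  0.77  1.11 -0.77] 8e-26 dq 0.08 d [ 0.58  0.29 -0.76]
14 [-0.89  0.16  1.79  0.82  1.16 -0.74] 4e-27 dq 0.07 d [ 0.61  0.32 -0.73]
15 [-0.96  0.2   1.76  0.87  1.21 -0.7 ] 7e-29 dq 0.07 d [ 0.64  0.33 -0.69]
16 [-1.02  0.25  1.72  0.92  1.25 -0.65] 2e-30 dq 0.06 d [ 0.68  0.34 -0.65]
17 [-1.07  0.29  1.68  0.96  1.28 -0.59] 7e-30 dq 0.06 d [ 0.71  0.34 -0.61]
18 [-1.12  0.34  1.64  1.01  1.31 -0.52] 4e-29 dq 0.07 d [ 0.75  0.33 -0.58]
19 [-1.16  0.38  1.6   1.05  1.34 -0.44] 6e-29 dq 0.08 d [ 0.78  0.32 -0.54]
20 [-1.2   0.42  1.56  1.09  1.36 -0.36] 1e-28 dq 0.08 d [ 0.81  0.31 -0.5 ]
rotvec [ 1.843 -0.216 -1.64 ] per row [ 0.0922 -0.0108 -0.082 ]
```

View pics/t9.png

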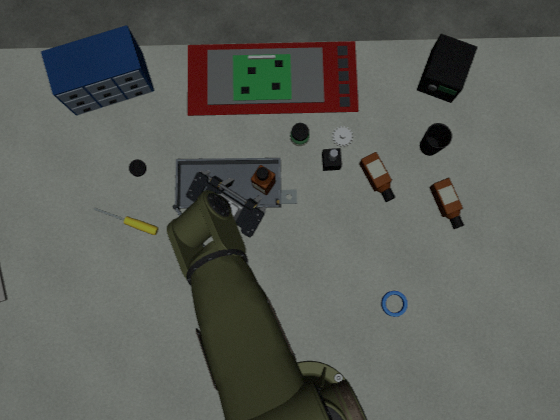

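{"op": "arm_command", "data": {"deltas": [{"xyz": [-0.005,-0.0295,0.0025],"turn": [0.0922,-0.0108,-0.082]},{"xyz": [-0.005,-0.0295,0.0025],"turn": [0.0922,-0.0108,-0.082]},{"xyz": [-0.005,-0.0295,0.0025],"turn": [0.0922,-0.0108,-0.082]},{"xyz": [-0.005,-0.0295,0.0025],"turn": [0.0922,-0.0108,-0.082]},{"xyz": [-0.005,-0.0295,0.0025],"turn": [0.0922,-0.0108,-0.082]},{"xyz": [-0.005,-0.0295,0.0025],"turn": [0.0922,-0.0108,-0.082]},{"xyz": [-0.005,-0.0295,0.0025],"turn": [0.0922,-0.0108,-0.082]},{"xyz": [-0.005,-0.0295,0.0025],"turn": [0.0922,-0.0108,-0.082]},{"xyz": [-0.005,-0.0295,0.0025],"turn": [0.0922,-0.0108,-0.082]},{"xyz": [-0.005,-0.0295,0.0025],"turn": [0.0922,-0.0108,-0.082]}], "gripper": 0}}

```text
clock: 14.22
eef_pos: [500.8, -143.5, 234.8]
eef_rot: [2.634, -0.235, 1.575]
wrist_force: [0.5, -0.1, 0.6]
finger_gap: 93.9
```

{"op": "arm_command", "data": {"deltas": [{"xyz": [-0.005,-0.0295,0.0025],"turn": [0.0922,-0.0108,-0.082]},{"xyz": [-0.005,-0.0295,0.0025],"turn": [0.0922,-0.0108,-0.082]},{"xyz": [-0.005,-0.0295,0.0025],"turn": [0.0922,-0.0108,-0.082]},{"xyz": [-0.005,-0.0295,0.0025],"turn": [0.0922,-0.0108,-0.082]},{"xyz": [-0.005,-0.0295,0.0025],"turn": [0.0922,-0.0108,-0.082]},{"xyz": [-0.005,-0.0295,0.0025],"turn": [0.0922,-0.0108,-0.082]},{"xyz": [-0.005,-0.0295,0.0025],"turn": [0.0922,-0.0108,-0.082]},{"xyz": [-0.005,-0.0295,0.0025],"turn": [0.0922,-0.0108,-0.082]},{"xyz": [-0.005,-0.0295,0.0025],"turn": [0.0922,-0.0108,-0.082]},{"xyz": [-0.005,-0.0295,0.0025],"turn": [0.0922,-0.0108,-0.082]},{"xyz": [0,0,0],"turn": [0,0,0]}]}}

```text
clock: 15.6
eef_pos: [450.2, -438.6, 258.7]
eef_rot: [-3.132, -1.049, 0.351]
wrist_force: [-0.3, 1.0, -1.1]
finger_gap: 94.0
```

{"op": "arm_command", "data": {"deltas": [{"xyz": [0,0,-0.04],"turn": [0,0,0]},{"xyz": [0,0,-0.05],"turn": [0,0,0]},{"xyz": [0,0,-0.05],"turn": [0,0,0]},{"xyz": [0,0,-0.03],"turn": [0,0,0]},{"xyz": [0,0,0],"turn": [0,0,0]},{"xyz": [0,0,0],"turn": [0,0,0]}]}}

```text
clock: 16.35
eef_pos: [451.5, -437.3, 91.8]
eef_rot: [-3.142, -1.049, 0.363]
wrist_force: [-0.5, -0.2, 0.5]
finger_gap: 94.5
```

```bash
cat > chk.py <<'E'
from h import *
from kin import toolrot
import sys
bx,by,phi=map(float,sys.argv[1:4]); out=sys.argv[4]
s=log(); w=cam('wrist')
A=R.from_euler('xyz',s['eef_rot']).as_matrix(); A1=toolrot(phi,np.radians(30),True)
print('rot fix',R.from_matrix(A1@A.T).as_rotvec().round(4))
b=np.array([bx,by]);h=np.array([np.cos(phi),np.sin(phi)]);n=np.array([-h[1],h[0]])
P=[np.r_[b-h*q+n*l,z] for q,l,z in [(0,25,50),(0,-25,50),(95,25,50),(95,-25,50),(138,0,40),(73,0,25)]]
im=w[0].copy()
for q in proj(w,P): cv2.circle(im,tuple(np.int32(q)),2,(0,255,0),-1)
cv2.imwrite('pics/'+out,im[:,:,::-1])
g=np.r_[b-73*h,25]+8*A1[:,2]; print('TCP target',g.round(1),'delta',(g-s['eef_pos']).round(1))
E
python3 chk.py 605 -379 .36 w10.png
```

```text
t 16.35 q [-1.199  0.676  1.631  1.173  1.224 -0.664] p [ 451.5 -437.3   91.8] rpy [-3.142 -1.049  0.363] F [-0.5 -0.2  0.5] gap 94.5
rot fix [-0.0008  0.002  -0.0035]
TCP target [ 543.2 -402.3   21. ] delta [ 91.6  35.  -70.8]
```

View pics/w10.png

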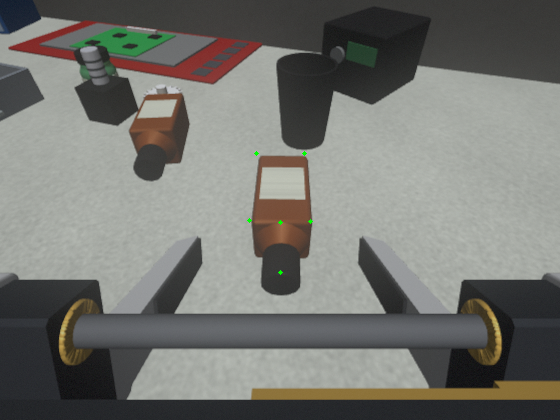

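{"op": "arm_command", "data": {"deltas": [{"xyz": [0,0,-0.014],"turn": [0,0,0]},{"xyz": [0.0225,0.0087,-0.014],"turn": [0,0,0]},{"xyz": [0.0225,0.0087,-0.014],"turn": [0,0,0]},{"xyz": [0.0225,0.0087,-0.014],"turn": [0,0,0]},{"xyz": [0.0225,0.0087,-0.014],"turn": [0,0,0]},{"xyz": [0,0,0],"turn": [0,0,0]},{"xyz": [0,0,0],"turn": [0,0,0]}]}}

```text
clock: 17.27
eef_pos: [540.9, -402.8, 20.8]
eef_rot: [-3.139, -1.049, 0.36]
wrist_force: [-1.5, -0.9, 0.3]
finger_gap: 94.1
```

{"op": "arm_command", "data": {"deltas": [{"xyz": [0,0,0],"turn": [0,0,0]},{"xyz": [0,0,0],"turn": [0,0,0]},{"xyz": [0,0,0],"turn": [0,0,0]},{"xyz": [0,0,0],"turn": [0,0,0]},{"xyz": [0,0,0],"turn": [0,0,0]},{"xyz": [0,0,0],"turn": [0,0,0]}], "gripper": 1, "force": 40}}

```text
clock: 18.02
eef_pos: [541.3, -402.5, 20.6]
eef_rot: [-3.138, -1.05, 0.36]
wrist_force: [-0.9, -0.1, 0.7]
finger_gap: 50.2
```

{"op": "arm_command", "data": {"deltas": [{"xyz": [0,0,0.03],"turn": [0,0,0]},{"xyz": [0,0,0.04],"turn": [0,0,0]},{"xyz": [0,0,0.04],"turn": [0,0,0]},{"xyz": [0,0,0.05],"turn": [0,0,0]},{"xyz": [0,0,0.05],"turn": [0,0,0]},{"xyz": [0,0,0.05],"turn": [0,0,0]},{"xyz": [0,0,0],"turn": [0,0,0]},{"xyz": [0,0,0],"turn": [0,0,0]}]}}

```text
clock: 19.02
eef_pos: [541.0, -402.0, 279.1]
eef_rot: [-3.135, -1.049, 0.357]
wrist_force: [-0.5, 0.6, -2.5]
finger_gap: 49.9
```

Run:
```python
from path import *
s=log()
A0=R.from_euler('xyz',s['eef_rot']).as_matrix()
A1=toolrot(-.6,np.radians(60),False)
check(s['eef_pos'],A0,np.array([615,210,260.])+8*A1[:,2]*[1,1,0],A1,20,s['joints'])
w=cam('wrist'); save(w,'w11.png')
```

```text
t 19.02 q [-1.032  0.438  1.495  1.12   1.249 -0.237] p [ 541.  -402.   279.1] rpy [-3.135 -1.049  0.357] F [-0.5  0.6 -2.5] gap 49.9
1 [-0.99  0.4   1.53  1.07  1.23 -0.31] 3e-30 dq 0.07 d [ 0.78  0.33 -0.54]
2 [-0.94  0.36  1.56  1.03  1.21 -0.37] 1e-30 dq 0.06 d [ 0.74  0.34 -0.58]
3 [-0.89  0.32  1.59  0.98  1.19 -0.43] 9e-30 dq 0.06 d [ 0.71  0.34 -0.61]
4 [-0.84  0.28  1.62  0.92  1.16 -0.48] 5e-30 dq 0.06 d [ 0.68  0.34 -0.65]
5 [-0.78  0.25  1.64  0.86  1.13 -0.51] 2e-29 dq 0.06 d [ 0.64  0.33 -0.69]
6 [-0.71  0.22  1.66  0.8   1.1  -0.54] 7e-30 dq 0.07 d [ 0.61  0.32 -0.73]
7 [-0.64  0.19  1.68  0.73  1.06 -0.56] 2e-29 dq 0.07 d [ 0.57  0.3  -0.76]
8 [-0.56  0.16  1.69  0.65  1.03 -0.57] 8e-28 dq 0.08 d [ 0.54  0.27 -0.8 ]
9 [-0.48  0.14  1.69  0.57  1.   -0.56] 1e-26 dq 0.09 d [ 0.51  0.24 -0.83]
10 [-0.4   0.13  1.7   0.47  0.97 -0.55] 3e-25 dq 0.09 d [ 0.48  0.2  -0.85]
11 [-0.31  0.12  1.69  0.37  0.95 -0.52] 3e-24 dq 0.1 d [ 0.46  0.16 -0.87]
12 [-0.22  0.12  1.68  0.27  0.93 -0.49] 8e-24 dq 0.11 d [ 0.44  0.12 -0.89]
13 [-0.13  0.13  1.67  0.16  0.93 -0.45] 1e-23 dq 0.11 d [ 0.42  0.07 -0.9 ]
14 [-0.04  0.14  1.65  0.05  0.93 -0.41] 6e-24 dq 0.11 d [ 0.41  0.02 -0.91]
15 [ 0.05  0.17  1.62 -0.06  0.95 -0.38] 3e-24 dq 0.11 d [ 0.4  -0.03 -0.92]
16 [ 0.14  0.2   1.59 -0.16  0.97 -0.36] 7e-25 dq 0.1 d [ 0.39 -0.08 -0.92]
17 [ 0.22  0.23  1.55 -0.26  1.01 -0.34] 2e-25 dq 0.09 d [ 0.39 -0.13 -0.91]
18 [ 0.3   0.27  1.51 -0.35  1.04 -0.34] 2e-26 dq 0.09 d [ 0.39 -0.19 -0.9 ]
19 [ 0.37  0.32  1.46 -0.42  1.09 -0.35] 4e-27 dq 0.08 d [ 0.4  -0.24 -0.89]
20 [ 0.44  0.37  1.41 -0.5   1.13 -0.37] 2e-27 dq 0.07 d [ 0.41 -0.28 -0.87]
rotvec [-1.842  0.216  1.642] per row [-0.0921  0.0108  0.0821]
```

View pics/w11.png

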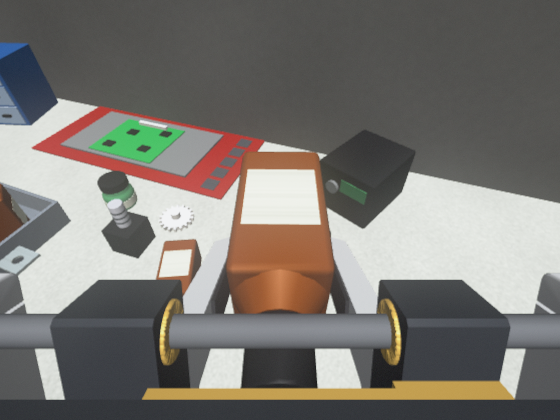

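{"op": "arm_command", "data": {"deltas": [{"xyz": [0.0039,0.0305,-0.001],"turn": [-0.0921,0.0108,0.0821]},{"xyz": [0.0039,0.0305,-0.001],"turn": [-0.0921,0.0108,0.0821]},{"xyz": [0.0039,0.0305,-0.001],"turn": [-0.0921,0.0108,0.0821]},{"xyz": [0.0039,0.0305,-0.001],"turn": [-0.0921,0.0108,0.0821]},{"xyz": [0.0039,0.0305,-0.001],"turn": [-0.0921,0.0108,0.0821]},{"xyz": [0.0039,0.0305,-0.001],"turn": [-0.0921,0.0108,0.0821]},{"xyz": [0.0039,0.0305,-0.001],"turn": [-0.0921,0.0108,0.0821]},{"xyz": [0.0039,0.0305,-0.001],"turn": [-0.0921,0.0108,0.0821]},{"xyz": [0.0039,0.0305,-0.001],"turn": [-0.0921,0.0108,0.0821]},{"xyz": [0.0039,0.0305,-0.001],"turn": [-0.0921,0.0108,0.0821]}]}}

```text
clock: 20.32
eef_pos: [579.9, -96.3, 268.7]
eef_rot: [2.638, -0.23, 1.582]
wrist_force: [1.3, -0.5, -2.6]
finger_gap: 49.5
```

{"op": "arm_command", "data": {"deltas": [{"xyz": [0.0039,0.0305,-0.001],"turn": [-0.0921,0.0108,0.0821]},{"xyz": [0.0039,0.0305,-0.001],"turn": [-0.0921,0.0108,0.0821]},{"xyz": [0.0039,0.0305,-0.001],"turn": [-0.0921,0.0108,0.0821]},{"xyz": [0.0039,0.0305,-0.001],"turn": [-0.0921,0.0108,0.0821]},{"xyz": [0.0039,0.0305,-0.001],"turn": [-0.0921,0.0108,0.0821]},{"xyz": [0.0039,0.0305,-0.001],"turn": [-0.0921,0.0108,0.0821]},{"xyz": [0.0039,0.0305,-0.001],"turn": [-0.0921,0.0108,0.0821]},{"xyz": [0.0039,0.0305,-0.001],"turn": [-0.0921,0.0108,0.0821]},{"xyz": [0.0039,0.0305,-0.001],"turn": [-0.0921,0.0108,0.0821]},{"xyz": [0.0039,0.0305,-0.001],"turn": [-0.0921,0.0108,0.0821]},{"xyz": [0,0,0],"turn": [0,0,0]},{"xyz": [0,0,0],"turn": [0,0,0]}]}}

```text
clock: 21.82
eef_pos: [618.9, 207.3, 259.0]
eef_rot: [-3.14, 0.521, 2.543]
wrist_force: [0.7, -0.1, -2.1]
finger_gap: 49.8
```

```bash
cat > st.py <<'E'
from h import *
from kin import toolrot
s=log()
A=R.from_euler('xyz',s['eef_rot']).as_matrix(); print('fix to',R.from_matrix(toolrot(-.6,np.radians(60),False)@A.T).as_rotvec().round(3))
E
python3 st.py
```

```text
t 21.82 q [ 0.438  0.37   1.409 -0.494  1.13  -0.373] p [618.9 207.3 259. ] rpy [-3.14   0.521  2.543] F [ 0.7 -0.1 -2.1] gap 49.8
fix to [-0.    -0.003 -0.001]
```

{"op": "arm_command", "data": {"deltas": [{"xyz": [0,0,-0.04],"turn": [0,-0.003,-0.001]},{"xyz": [0,0,-0.05],"turn": [0,0,0]},{"xyz": [0,0,-0.04],"turn": [0,0,0]},{"xyz": [0,0,-0.03],"turn": [0,0,0]},{"xyz": [0,0,-0.02],"turn": [0,0,0]},{"xyz": [0,0,0],"turn": [0,0,0]},{"xyz": [0,0,0],"turn": [0,0,0]}]}}

```text
clock: 22.7
eef_pos: [619.9, 207.6, 82.0]
eef_rot: [3.137, 0.527, 2.54]
wrist_force: [1.1, 1.3, -1.4]
finger_gap: 49.7
```

{"op": "arm_command", "data": {"deltas": [{"xyz": [0,0,-0.003],"turn": [0,0,0]},{"xyz": [0,0,0],"turn": [0,0,0]}]}}

```text
clock: 22.95
eef_pos: [619.4, 207.7, 77.9]
eef_rot: [3.139, 0.526, 2.541]
wrist_force: [-0.4, -0.8, -1.6]
finger_gap: 49.8
```

{"op": "arm_command", "data": {"deltas": [{"xyz": [0,0,-0.002],"turn": [0,0,0]},{"xyz": [0,0,0],"turn": [0,0,0]}]}}

```text
clock: 23.2
eef_pos: [619.2, 207.6, 75.4]
eef_rot: [3.139, 0.526, 2.541]
wrist_force: [0.6, -0.2, -3.0]
finger_gap: 50.1
```

{"op": "arm_command", "data": {"deltas": [{"xyz": [0,0,-0.002],"turn": [0,0,0]},{"xyz": [0,0,0],"turn": [0,0,0]}]}}

```text
clock: 23.45
eef_pos: [619.2, 207.6, 73.3]
eef_rot: [3.139, 0.525, 2.541]
wrist_force: [-1.2, 0.4, -1.9]
finger_gap: 50.1
```

{"op": "arm_command", "data": {"deltas": [{"xyz": [0,0,-0.0015],"turn": [0,0,0]},{"xyz": [0,0,0],"turn": [0,0,0]}]}}

```text
clock: 23.7
eef_pos: [619.6, 207.7, 72.8]
eef_rot: [3.138, 0.526, 2.54]
wrist_force: [-3.0, 0.0, 3.6]
finger_gap: 49.6
```

{"op": "arm_command", "data": {"deltas": [{"xyz": [0,0,-0.0015],"turn": [0,0,0]},{"xyz": [0,0,0],"turn": [0,0,0]}]}}

```text
clock: 23.95
eef_pos: [620.2, 207.9, 72.5]
eef_rot: [3.137, 0.528, 2.54]
wrist_force: [-3.8, -0.8, 13.0]
finger_gap: 50.0
```

{"op": "arm_command", "data": {"deltas": [{"xyz": [0,0,0.0015],"turn": [0,0,0]},{"xyz": [0,0,0],"turn": [0,0,0]}]}}

```text
clock: 24.2
eef_pos: [619.5, 207.7, 72.5]
eef_rot: [3.138, 0.526, 2.541]
wrist_force: [-0.4, 1.0, 5.6]
finger_gap: 50.0
```

{"op": "arm_command", "data": {"deltas": [{"xyz": [0,0,0],"turn": [0,0,0]},{"xyz": [0,0,0],"turn": [0,0,0]},{"xyz": [0,0,0],"turn": [0,0,0]},{"xyz": [0,0,0],"turn": [0,0,0]}], "gripper": 0.25}}

```text
clock: 24.7
eef_pos: [619.2, 207.6, 71.9]
eef_rot: [3.139, 0.526, 2.541]
wrist_force: [-0.4, 0.3, 0.1]
finger_gap: 70.5
```

{"op": "arm_command", "data": {"deltas": [{"xyz": [-0.008,0.0055,0.017],"turn": [0,0,0]},{"xyz": [-0.0165,0.0113,0.0348],"turn": [0,0,0]},{"xyz": [-0.0165,0.0113,0.0348],"turn": [0,0,0]},{"xyz": [-0.0165,0.0113,0.0348],"turn": [0,0,0]},{"xyz": [-0.0085,0.0058,0.018],"turn": [0,0,0]},{"xyz": [0,0,0.05],"turn": [0,0,0]},{"xyz": [0,0,0],"turn": [0,0,0]}]}}

```text
clock: 25.58
eef_pos: [553.5, 253.8, 266.7]
eef_rot: [3.131, 0.528, 2.538]
wrist_force: [1.3, 0.2, 0.6]
finger_gap: 70.7
```

Run:
```python
from path import *
s=log()
t=cam('top'); save(t,'t12.png',(160,110,480,330),2.4)
save(cam('side'),'s12.png',(140,100,340,300),3)
# bottle1: label corners etc
A0=R.from_euler('xyz',s['eef_rot']).as_matrix()
phi=.4;h=np.array([np.cos(phi),np.sin(phi)])
check(s['eef_pos'],A0,np.array([500,-260,150.]),toolrot(phi,np.radians(30),True),20,s['joints'])
```

```text
t 25.57 q [ 0.566  0.291  1.498 -0.523  1.172 -0.241] p [553.5 253.8 266.7] rpy [3.131 0.528 2.538] F [1.3 0.2 0.6] gap 70.7
1 [ 0.51  0.24  1.56 -0.46  1.11 -0.2 ] 5e-25 dq 0.06 d [ 0.41 -0.23 -0.88]
2 [ 0.44  0.2   1.62 -0.39  1.05 -0.18] 3e-24 dq 0.07 d [ 0.4  -0.18 -0.9 ]
3 [ 0.37  0.16  1.67 -0.32  1.   -0.17] 2e-23 dq 0.07 d [ 0.39 -0.13 -0.91]
4 [ 0.29  0.12  1.72 -0.24  0.94 -0.17] 6e-23 dq 0.08 d [ 0.39 -0.08 -0.92]
5 [ 0.21  0.09  1.77 -0.14  0.89 -0.19] 8e-23 dq 0.09 d [ 0.4  -0.03 -0.92]
6 [ 0.13  0.06  1.82 -0.04  0.84 -0.22] 2e-23 dq 0.11 d [ 0.41  0.03 -0.91]
7 [ 0.04  0.04  1.86  0.08  0.81 -0.27] 8e-22 dq 0.12 d [ 0.42  0.08 -0.91]
8 [-0.05  0.03  1.9   0.21  0.78 -0.33] 3e-21 dq 0.13 d [ 0.43  0.12 -0.89]
9 [-0.14  0.02  1.93  0.34  0.77 -0.4 ] 2e-21 dq 0.13 d [ 0.45  0.17 -0.87]
10 [-0.23  0.03  1.95  0.47  0.77 -0.48] 5e-22 dq 0.13 d [ 0.48  0.21 -0.85]
11 [-0.32  0.04  1.97  0.6   0.78 -0.54] 3e-22 dq 0.13 d [ 0.5   0.25 -0.83]
12 [-0.41  0.05  1.99  0.72  0.8  -0.6 ] 5e-22 dq 0.12 d [ 0.53  0.28 -0.8 ]
13 [-0.5   0.08  2.    0.83  0.83 -0.65] 3e-22 dq 0.11 d [ 0.56  0.31 -0.77]
14 [-0.58  0.11  2.01  0.92  0.86 -0.68] 8e-23 dq 0.09 d [ 0.59  0.33 -0.73]
15 [-0.65  0.15  2.01  1.    0.9  -0.7 ] 7e-24 dq 0.08 d [ 0.63  0.35 -0.69]
16 [-0.72  0.19  2.    1.07  0.94 -0.71] 4e-25 dq 0.07 d [ 0.66  0.36 -0.66]
17 [-0.79  0.23  2.    1.14  0.97 -0.71] 3e-26 dq 0.06 d [ 0.7   0.36 -0.62]
18 [-0.85  0.28  1.98  1.2   1.01 -0.69] 1e-27 dq 0.06 d [ 0.73  0.36 -0.58]
19 [-0.9   0.33  1.97  1.25  1.04 -0.66] 6e-29 dq 0.05 d [ 0.77  0.35 -0.54]
20 [-0.95  0.37  1.95  1.3   1.07 -0.63] 3e-30 dq 0.05 d [ 0.8   0.34 -0.5 ]
rotvec [ 1.836 -0.175 -1.607] per row [ 0.0918 -0.0087 -0.0804]
```

View pics/t12.png

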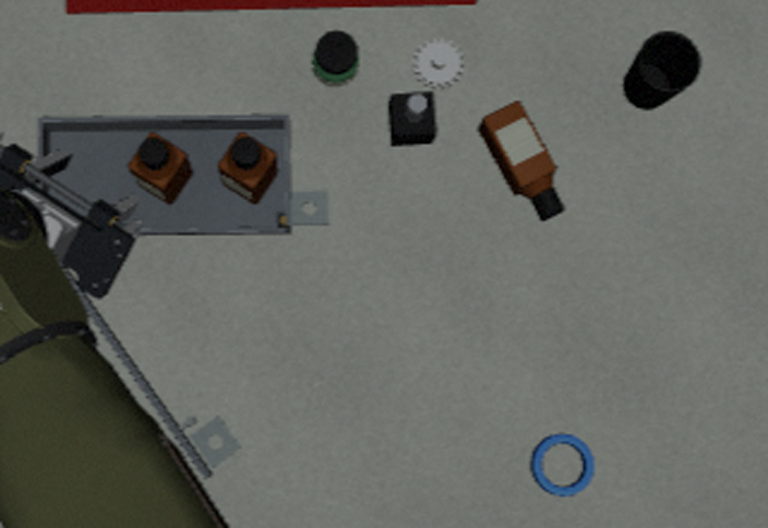

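View pics/s12.png

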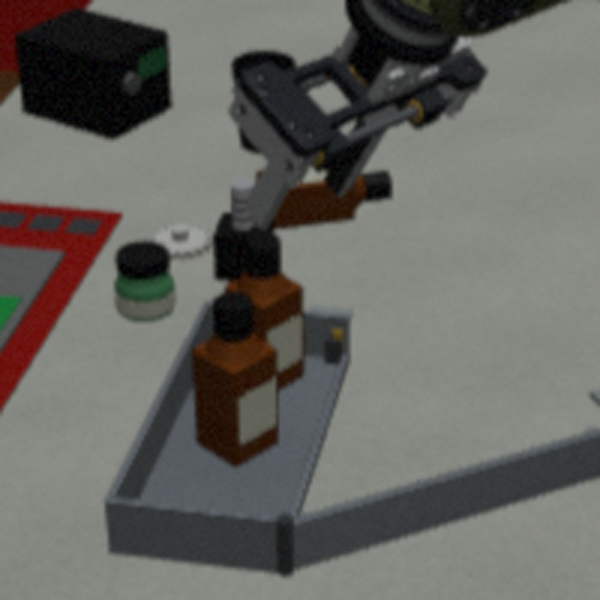

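{"op": "arm_command", "data": {"deltas": [{"xyz": [-0.0022,-0.0257,-0.0058],"turn": [0.0918,-0.0087,-0.0804]},{"xyz": [-0.0022,-0.0257,-0.0058],"turn": [0.0918,-0.0087,-0.0804]},{"xyz": [-0.0022,-0.0257,-0.0058],"turn": [0.0918,-0.0087,-0.0804]},{"xyz": [-0.0022,-0.0257,-0.0058],"turn": [0.0918,-0.0087,-0.0804]},{"xyz": [-0.0022,-0.0257,-0.0058],"turn": [0.0918,-0.0087,-0.0804]},{"xyz": [-0.0022,-0.0257,-0.0058],"turn": [0.0918,-0.0087,-0.0804]},{"xyz": [-0.0022,-0.0257,-0.0058],"turn": [0.0918,-0.0087,-0.0804]},{"xyz": [-0.0022,-0.0257,-0.0058],"turn": [0.0918,-0.0087,-0.0804]},{"xyz": [-0.0022,-0.0257,-0.0058],"turn": [0.0918,-0.0087,-0.0804]},{"xyz": [-0.0022,-0.0257,-0.0058],"turn": [0.0918,-0.0087,-0.0804]}], "gripper": 0}}

```text
clock: 26.92
eef_pos: [530.6, -4.8, 202.5]
eef_rot: [2.646, -0.236, 1.595]
wrist_force: [-0.4, -0.4, 0.4]
finger_gap: 94.1
```

{"op": "arm_command", "data": {"deltas": [{"xyz": [-0.0022,-0.0257,-0.0058],"turn": [0.0918,-0.0087,-0.0804]},{"xyz": [-0.0022,-0.0257,-0.0058],"turn": [0.0918,-0.0087,-0.0804]},{"xyz": [-0.0022,-0.0257,-0.0058],"turn": [0.0918,-0.0087,-0.0804]},{"xyz": [-0.0022,-0.0257,-0.0058],"turn": [0.0918,-0.0087,-0.0804]},{"xyz": [-0.0022,-0.0257,-0.0058],"turn": [0.0918,-0.0087,-0.0804]},{"xyz": [-0.0022,-0.0257,-0.0058],"turn": [0.0918,-0.0087,-0.0804]},{"xyz": [-0.0022,-0.0257,-0.0058],"turn": [0.0918,-0.0087,-0.0804]},{"xyz": [-0.0022,-0.0257,-0.0058],"turn": [0.0918,-0.0087,-0.0804]},{"xyz": [-0.0022,-0.0257,-0.0058],"turn": [0.0918,-0.0087,-0.0804]},{"xyz": [-0.0022,-0.0257,-0.0058],"turn": [0.0918,-0.0087,-0.0804]},{"xyz": [0,0,0],"turn": [0,0,0]},{"xyz": [0,0,0],"turn": [0,0,0]}]}}

```text
clock: 28.42
eef_pos: [509.2, -260.3, 145.2]
eef_rot: [-3.139, -1.049, 0.407]
wrist_force: [0.1, -0.3, 1.4]
finger_gap: 93.9
```

```bash
python3 chk.py 680 -186 .42 w13.png
```

```text
t 28.43 q [-0.937  0.398  1.931  1.306  1.066 -0.628] p [ 509.2 -260.3  145.2] rpy [-3.139 -1.049  0.407] F [ 0.1 -0.3  1.4] gap 93.9
rot fix [-0.0016  0.001   0.0114]
TCP target [ 619.7 -212.9   21. ] delta [ 110.5   47.4 -124.2]
```

View pics/w13.png

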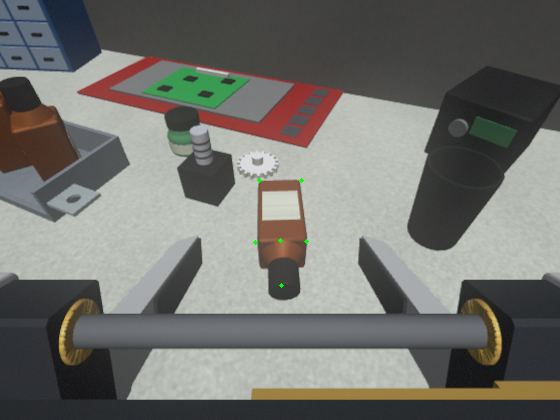

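{"op": "arm_command", "data": {"deltas": [{"xyz": [0,0,-0.03],"turn": [0,0,0.023]},{"xyz": [0,0,-0.025],"turn": [0,0,0]},{"xyz": [0.0183,0.0077,-0.0115],"turn": [0,0,0]},{"xyz": [0.0183,0.0077,-0.0115],"turn": [0,0,0]},{"xyz": [0.0183,0.0077,-0.0115],"turn": [0,0,0]},{"xyz": [0.0183,0.0077,-0.0115],"turn": [0,0,0]},{"xyz": [0.0183,0.0077,-0.0115],"turn": [0,0,0]},{"xyz": [0.0183,0.0077,-0.0115],"turn": [0,0,0]},{"xyz": [0,0,0],"turn": [0,0,0]},{"xyz": [0,0,0],"turn": [0,0,0]}]}}

```text
clock: 29.72
eef_pos: [618.9, -215.0, 21.6]
eef_rot: [-3.139, -1.05, 0.428]
wrist_force: [0.4, -0.4, 0.5]
finger_gap: 94.0
```

```bash
python3 chk.py 680 -186 .43 w14.png
```

```text
t 29.73 q [-0.712  0.734  1.775  1.566  0.909 -0.82 ] p [ 618.9 -215.    21.6] rpy [-3.139 -1.05   0.428] F [ 0.4 -0.4  0.5] gap 94.0
rot fix [-0.0023  0.0016 -0.0001]
TCP target [ 619.9 -213.5   21. ] delta [ 1.1  1.5 -0.6]
```

View pics/w14.png

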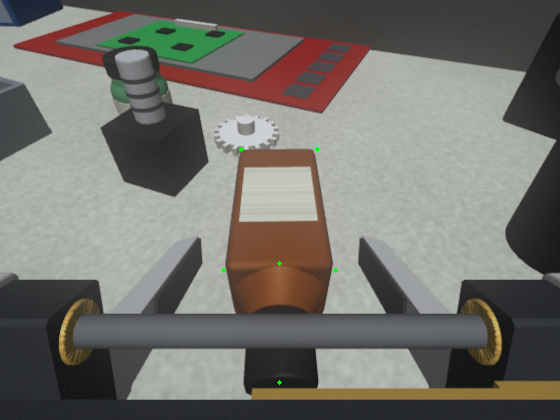

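{"op": "arm_command", "data": {"deltas": [{"xyz": [0,0,0],"turn": [0,0,0]},{"xyz": [0,0,0],"turn": [0,0,0]},{"xyz": [0,0,0],"turn": [0,0,0]},{"xyz": [0,0,0],"turn": [0,0,0]},{"xyz": [0,0,0],"turn": [0,0,0]},{"xyz": [0,0,0],"turn": [0,0,0]}], "gripper": 1, "force": 40}}

```text
clock: 30.52
eef_pos: [619.1, -215.0, 21.5]
eef_rot: [-3.139, -1.05, 0.428]
wrist_force: [-0.4, -0.1, 0.3]
finger_gap: 50.0
```

{"op": "arm_command", "data": {"deltas": [{"xyz": [0,0,0.03],"turn": [0,0,0]},{"xyz": [0,0,0.04],"turn": [0,0,0]},{"xyz": [0,0,0.04],"turn": [0,0,0]},{"xyz": [0,0,0.05],"turn": [0,0,0]},{"xyz": [0,0,0.05],"turn": [0,0,0]},{"xyz": [0,0,0.05],"turn": [0,0,0]},{"xyz": [0,0,0],"turn": [0,0,0]},{"xyz": [0,0,0],"turn": [0,0,0]}]}}

```text
clock: 31.52
eef_pos: [618.7, -214.7, 279.9]
eef_rot: [-3.136, -1.049, 0.425]
wrist_force: [-0.3, 0.0, -3.3]
finger_gap: 49.9
```

Run:
```python
from path import *
s=log()
A0=R.from_euler('xyz',s['eef_rot']).as_matrix()
A1=toolrot(-.6,np.radians(60),False)
t1=np.array([617,310,260.])+8*A1[:,2]*[1,1,0]; print('delta',(t1-s['eef_pos']).round(1))
check(s['eef_pos'],A0,t1,A1,20,s['joints'])
w=cam('wrist'); save(w,'w15.png')
```

```text
t 31.52 q [-0.711  0.293  1.693  1.195  1.012 -0.187] p [ 618.7 -214.7  279.9] rpy [-3.136 -1.049  0.425] F [-0.3  0.  -3.3] gap 49.9
delta [  1.6 522.5 -19.9]
1 [-0.67  0.27  1.7   1.13  1.   -0.23] 7e-31 dq 0.06 d [ 0.75  0.38 -0.54]
2 [-0.62  0.25  1.7   1.07  0.99 -0.26] 4e-30 dq 0.07 d [ 0.72  0.38 -0.58]
3 [-0.56  0.23  1.71  1.    0.97 -0.28] 1e-29 dq 0.07 d [ 0.68  0.39 -0.62]
4 [-0.51  0.21  1.71  0.92  0.95 -0.3 ] 1e-29 dq 0.08 d [ 0.65  0.38 -0.66]
5 [-0.45  0.19  1.7   0.84  0.93 -0.31] 2e-29 dq 0.08 d [ 0.61  0.37 -0.7 ]
6 [-0.38  0.18  1.7   0.75  0.92 -0.31] 2e-28 dq 0.09 d [ 0.58  0.35 -0.74]
7 [-0.31  0.17  1.69  0.66  0.9  -0.3 ] 2e-27 dq 0.09 d [ 0.55  0.33 -0.77]
8 [-0.24  0.17  1.67  0.56  0.89 -0.28] 3e-26 dq 0.1 d [ 0.51  0.3  -0.8 ]
9 [-0.17  0.17  1.66  0.45  0.89 -0.26] 1e-25 dq 0.1 d [ 0.49  0.26 -0.83]
10 [-0.1   0.17  1.64  0.35  0.89 -0.23] 3e-25 dq 0.11 d [ 0.46  0.22 -0.86]
11 [-0.02  0.19  1.61  0.24  0.9  -0.21] 4e-25 dq 0.11 d [ 0.44  0.18 -0.88]
12 [ 0.06  0.2   1.58  0.14  0.92 -0.18] 2e-25 dq 0.1 d [ 0.42  0.13 -0.9 ]
13 [ 0.13  0.22  1.55  0.03  0.94 -0.16] 6e-26 dq 0.1 d [ 0.4   0.08 -0.91]
14 [ 0.2   0.25  1.52 -0.06  0.97 -0.15] 2e-26 dq 0.1 d [ 0.39  0.03 -0.92]
15 [ 0.27  0.28  1.48 -0.15  1.01 -0.15] 7e-27 dq 0.09 d [ 0.38 -0.02 -0.92]
16 [ 0.34  0.32  1.43 -0.23  1.05 -0.15] 7e-27 dq 0.08 d [ 0.38 -0.08 -0.92]
17 [ 0.41  0.36  1.39 -0.31  1.1  -0.17] 2e-27 dq 0.08 d [ 0.38 -0.13 -0.91]
18 [ 0.47  0.4   1.34 -0.38  1.15 -0.19] 3e-28 dq 0.07 d [ 0.39 -0.18 -0.9 ]
19 [ 0.53  0.45  1.28 -0.45  1.2  -0.22] 2e-28 dq 0.07 d [ 0.4  -0.23 -0.89]
20 [ 0.58  0.5   1.23 -0.51  1.24 -0.26] 1e-27 dq 0.06 d [ 0.41 -0.28 -0.87]
rotvec [-1.829  0.153  1.596] per row [-0.0914  0.0077  0.0798]
```

View pics/w15.png

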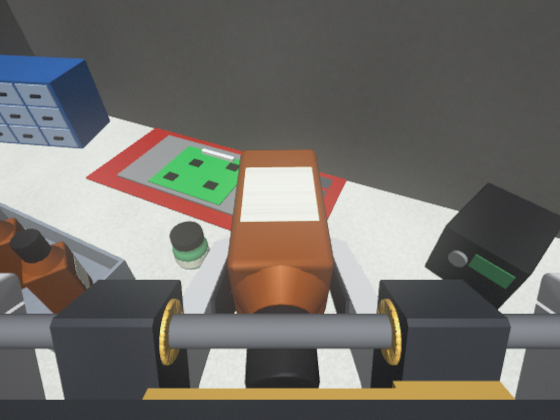

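{"op": "arm_command", "data": {"deltas": [{"xyz": [0.0001,0.0261,0.001],"turn": [-0.0914,0.0077,0.0798]},{"xyz": [0.0001,0.0261,0.001],"turn": [-0.0914,0.0077,0.0798]},{"xyz": [0.0001,0.0261,0.001],"turn": [-0.0914,0.0077,0.0798]},{"xyz": [0.0001,0.0261,0.001],"turn": [-0.0914,0.0077,0.0798]},{"xyz": [0.0001,0.0261,0.001],"turn": [-0.0914,0.0077,0.0798]},{"xyz": [0.0001,0.0261,0.001],"turn": [-0.0914,0.0077,0.0798]},{"xyz": [0.0001,0.0261,0.001],"turn": [-0.0914,0.0077,0.0798]},{"xyz": [0.0001,0.0261,0.001],"turn": [-0.0914,0.0077,0.0798]},{"xyz": [0.0001,0.0261,0.001],"turn": [-0.0914,0.0077,0.0798]},{"xyz": [0.0001,0.0261,0.001],"turn": [-0.0914,0.0077,0.0798]}]}}

```text
clock: 32.83
eef_pos: [619.7, 46.9, 289.3]
eef_rot: [2.657, -0.232, 1.611]
wrist_force: [0.7, -0.4, -3.3]
finger_gap: 49.9
```

{"op": "arm_command", "data": {"deltas": [{"xyz": [0.0001,0.0261,0.001],"turn": [-0.0914,0.0077,0.0798]},{"xyz": [0.0001,0.0261,0.001],"turn": [-0.0914,0.0077,0.0798]},{"xyz": [0.0001,0.0261,0.001],"turn": [-0.0914,0.0077,0.0798]},{"xyz": [0.0001,0.0261,0.001],"turn": [-0.0914,0.0077,0.0798]},{"xyz": [0.0001,0.0261,0.001],"turn": [-0.0914,0.0077,0.0798]},{"xyz": [0.0001,0.0261,0.001],"turn": [-0.0914,0.0077,0.0798]},{"xyz": [0.0001,0.0261,0.001],"turn": [-0.0914,0.0077,0.0798]},{"xyz": [0.0001,0.0261,0.001],"turn": [-0.0914,0.0077,0.0798]},{"xyz": [0.0001,0.0261,0.001],"turn": [-0.0914,0.0077,0.0798]},{"xyz": [0.0001,0.0261,0.001],"turn": [-0.0914,0.0077,0.0798]},{"xyz": [0,0,0],"turn": [0,0,0]},{"xyz": [0,0,0],"turn": [0,0,0]}]}}

```text
clock: 34.33
eef_pos: [620.9, 306.6, 299.8]
eef_rot: [-3.14, 0.52, 2.542]
wrist_force: [0.0, -0.5, -0.9]
finger_gap: 49.6
```

```bash
python3 st.py
python3 - <<'E'
from h import *
save(cam('side'),'s16.png',(140,50,340,300),2.4)
E
```

```text
t 34.33 q [ 0.578  0.478  1.164 -0.495  1.318 -0.311] p [620.9 306.6 299.8] rpy [-3.14   0.52   2.542] F [ 0.  -0.5 -0.9] gap 49.6
fix to [-0.001 -0.004  0.   ]
```

View pics/s16.png

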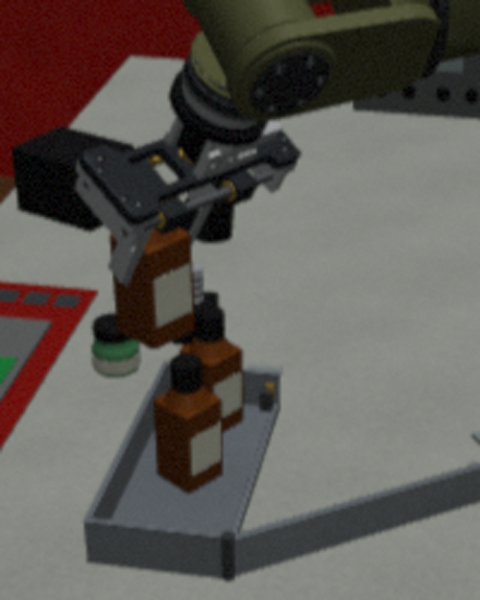

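{"op": "arm_command", "data": {"deltas": [{"xyz": [0,0.001,-0.04],"turn": [0,-0.004,0]},{"xyz": [0,0,-0.05],"turn": [0,0,0]},{"xyz": [0,0,-0.05],"turn": [0,0,0]},{"xyz": [0,0,-0.04],"turn": [0,0,0]},{"xyz": [0,0,-0.03],"turn": [0,0,0]},{"xyz": [0,0,-0.011],"turn": [0,0,0]},{"xyz": [0,0,0],"turn": [0,0,0]},{"xyz": [0,0,0],"turn": [0,0,0]}]}}

```text
clock: 35.38
eef_pos: [621.7, 308.2, 82.2]
eef_rot: [3.136, 0.526, 2.539]
wrist_force: [0.8, 0.5, -1.2]
finger_gap: 49.7
```

{"op": "arm_command", "data": {"deltas": [{"xyz": [0,0,-0.002],"turn": [0,0,0]},{"xyz": [0,0,0],"turn": [0,0,0]}]}}

```text
clock: 35.62
eef_pos: [621.1, 308.1, 78.9]
eef_rot: [3.138, 0.525, 2.54]
wrist_force: [0.6, -0.5, -2.4]
finger_gap: 49.7
```

{"op": "arm_command", "data": {"deltas": [{"xyz": [0,0,-0.002],"turn": [0,0,0]},{"xyz": [0,0,0],"turn": [0,0,0]}]}}

```text
clock: 35.88
eef_pos: [621.0, 308.0, 76.3]
eef_rot: [3.139, 0.525, 2.541]
wrist_force: [-0.7, 0.3, -2.2]
finger_gap: 50.3
```

{"op": "arm_command", "data": {"deltas": [{"xyz": [0,0,-0.0015],"turn": [0,0,0]},{"xyz": [0,0,0],"turn": [0,0,0]}]}}

```text
clock: 36.12
eef_pos: [621.4, 308.0, 75.7]
eef_rot: [3.138, 0.526, 2.54]
wrist_force: [-1.6, -1.7, 4.2]
finger_gap: 49.9
```

{"op": "arm_command", "data": {"deltas": [{"xyz": [0,0,0.004],"turn": [0,0,0]},{"xyz": [0,-0.008,0],"turn": [0,0,0]},{"xyz": [0,0,0],"turn": [0,0,0]}]}}

```text
clock: 36.5
eef_pos: [621.0, 299.3, 78.7]
eef_rot: [3.139, 0.525, 2.54]
wrist_force: [0.2, -1.0, -2.1]
finger_gap: 50.1
```

{"op": "arm_command", "data": {"deltas": [{"xyz": [0,0,-0.003],"turn": [0,0,0]},{"xyz": [0,0,0],"turn": [0,0,0]}]}}

```text
clock: 36.75
eef_pos: [621.1, 300.0, 75.7]
eef_rot: [3.139, 0.525, 2.541]
wrist_force: [-0.2, -1.1, -1.4]
finger_gap: 49.7
```

{"op": "arm_command", "data": {"deltas": [{"xyz": [0,0,-0.0015],"turn": [0,0,0]},{"xyz": [0,0,0],"turn": [0,0,0]}]}}

```text
clock: 37.0
eef_pos: [621.4, 299.9, 75.3]
eef_rot: [3.138, 0.526, 2.54]
wrist_force: [-2.8, -3.0, 6.6]
finger_gap: 49.7
```

Run:
```python
from h import *
log()
save(cam('side'),'s17.png',(150,130,290,290),3.5);save(cam('wrist'),'w17.png')
```

```text
t 37.0 q [ 0.571  0.669  1.412 -0.612  0.934 -0.059] p [621.4 299.9  75.3] rpy [3.138 0.526 2.54 ] F [-2.8 -3.   6.6] gap 49.7
```

View pics/s17.png

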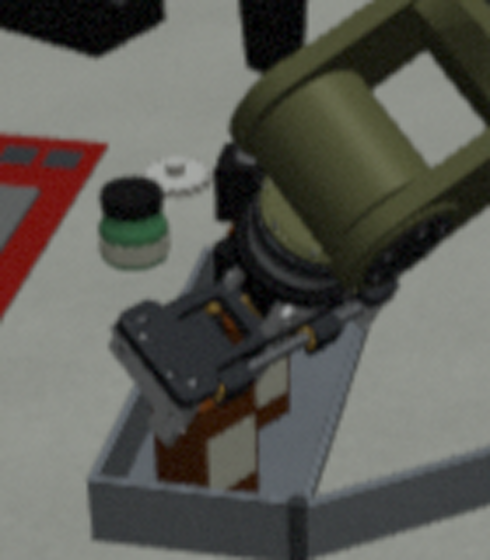

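View pics/w17.png

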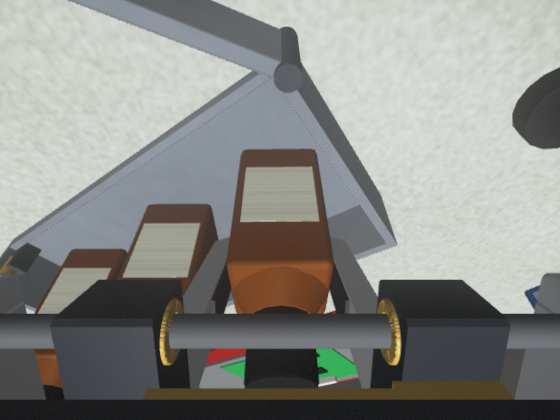

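{"op": "arm_command", "data": {"deltas": [{"xyz": [0,0,0.001],"turn": [0,0,0]},{"xyz": [0,0,0],"turn": [0,0,0]}]}}

```text
clock: 37.35
eef_pos: [621.1, 300.1, 75.4]
eef_rot: [3.139, 0.525, 2.541]
wrist_force: [0.6, -0.1, 0.1]
finger_gap: 49.9
```

{"op": "arm_command", "data": {"deltas": [{"xyz": [0,0,0],"turn": [0,0,0]},{"xyz": [0,0,0],"turn": [0,0,0]},{"xyz": [0,0,0],"turn": [0,0,0]},{"xyz": [0,0,0],"turn": [0,0,0]}], "gripper": 0.25}}

```text
clock: 37.85
eef_pos: [621.1, 300.0, 75.4]
eef_rot: [3.139, 0.525, 2.541]
wrist_force: [0.6, 0.2, -0.7]
finger_gap: 70.3
```

{"op": "arm_command", "data": {"deltas": [{"xyz": [-0.008,0.0055,0.017],"turn": [0,0,0]},{"xyz": [-0.0165,0.0113,0.0348],"turn": [0,0,0]},{"xyz": [-0.0165,0.0113,0.0348],"turn": [0,0,0]},{"xyz": [-0.0165,0.0113,0.0348],"turn": [0,0,0]},{"xyz": [-0.0085,0.0058,0.018],"turn": [0,0,0]},{"xyz": [0,0,0.06],"turn": [0,0,0]},{"xyz": [0,0,0],"turn": [0,0,0]}]}}

```text
clock: 38.72
eef_pos: [555.7, 346.0, 280.0]
eef_rot: [3.13, 0.527, 2.537]
wrist_force: [0.7, 0.4, -0.6]
finger_gap: 70.6
```

Run:
```python
from h import *
from kin import *
s=log()
save(cam('side'),'s18.png',(140,100,340,300),3);save(cam('top'),'t18.png')
A0=R.from_euler('xyz',s['eef_rot']).as_matrix(); print(A0.round(2))
```

```text
t 38.73 q [ 0.692  0.421  1.292 -0.523  1.3   -0.166] p [555.7 346.  280. ] rpy [3.13  0.527 2.537] F [ 0.7  0.4 -0.6] gap 70.6
[[-0.71  0.56  0.42]
 [ 0.49  0.83 -0.28]
 [-0.5   0.01 -0.86]]
```

View pics/s18.png

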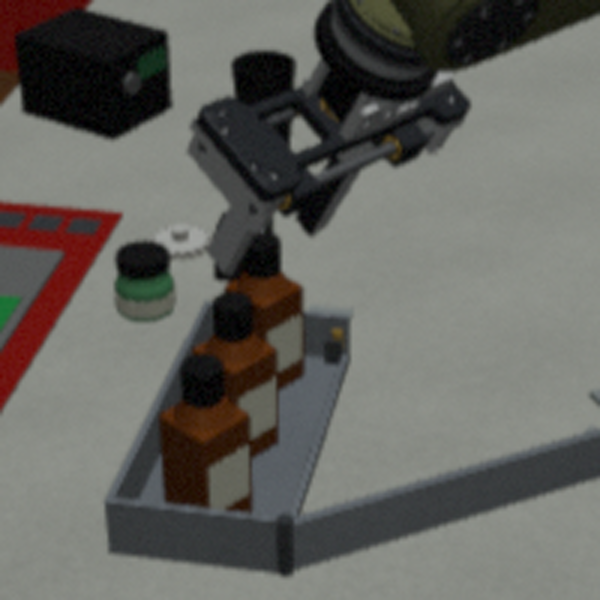

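View pics/t18.png

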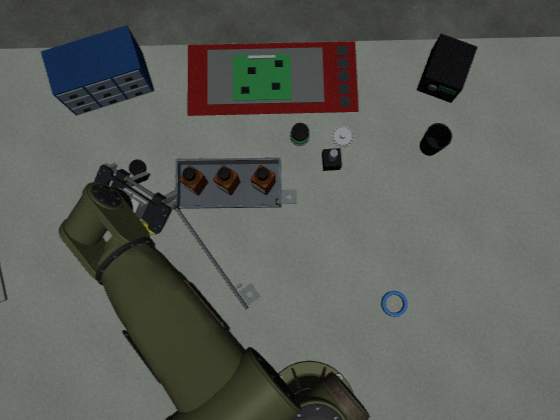

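```bash
cat > dn.py <<'E'
from path import *
def down(y): return np.c_[[np.cos(y),np.sin(y),0],[np.sin(y),-np.cos(y),0],[0,0,-1]]
if __name__=='__main__':
    x,y,z,yaw=map(float,sys.argv[1:5]);N=int(sys.argv[5])
    s=log();A0=R.from_euler('xyz',s['eef_rot']).as_matrix();t1=np.array([x,y,z])
    print('delta/row',((t1-s['eef_pos'])/N).round(2)); check(s['eef_pos'],A0,t1,down(yaw),N,s['joints'])
E
python3 dn.py 300 265 200 2.18 8
```

```text
t 38.83 q [ 0.692  0.425  1.298 -0.523  1.298 -0.165] p [554.9 345.2 274.7] rpy [3.139 0.525 2.54 ] F [-0.4 -1.  -0.1] gap 70.7
delta/row [-31.86 -10.02  -9.34]
1 [ 0.69  0.37  1.38 -0.46  1.3  -0.13] 3e-23 dq 0.08 d [ 0.36 -0.26 -0.9 ]
2 [ 0.69  0.32  1.46 -0.4   1.29 -0.09] 2e-23 dq 0.08 d [ 0.31 -0.23 -0.92]
3 [ 0.68  0.26  1.53 -0.33  1.29 -0.06] 3e-23 dq 0.08 d [ 0.25 -0.2  -0.95]
4 [ 0.68  0.2   1.61 -0.27  1.28 -0.04] 8e-23 dq 0.08 d [ 0.2  -0.17 -0.97]
5 [ 0.67  0.15  1.69 -0.2   1.27 -0.02] 3e-22 dq 0.08 d [ 0.15 -0.13 -0.98]
6 [ 0.66  0.09  1.77 -0.14  1.26  0.  ] 2e-21 dq 0.08 d [ 0.1  -0.09 -0.99]
7 [ 0.65  0.03  1.85 -0.07  1.25  0.01] 1e-20 dq 0.08 d [ 0.05 -0.05 -1.  ]
8 [ 0.63 -0.03  1.93 -0.    1.24  0.02] 1e-19 dq 0.08 d [ 0.  0. -1.]
rotvec [ 0.37   0.377 -0.353] per row [ 0.0462  0.0471 -0.0441]
```

{"op": "arm_command", "data": {"deltas": [{"xyz": [-0.032,-0.01,-0.0093],"turn": [0.0462,0.0471,-0.0441]},{"xyz": [-0.032,-0.01,-0.0093],"turn": [0.0462,0.0471,-0.0441]},{"xyz": [-0.032,-0.01,-0.0093],"turn": [0.0462,0.0471,-0.0441]},{"xyz": [-0.032,-0.01,-0.0093],"turn": [0.0462,0.0471,-0.0441]},{"xyz": [-0.032,-0.01,-0.0093],"turn": [0.0462,0.0471,-0.0441]},{"xyz": [-0.032,-0.01,-0.0093],"turn": [0.0462,0.0471,-0.0441]},{"xyz": [-0.032,-0.01,-0.0093],"turn": [0.0462,0.0471,-0.0441]},{"xyz": [-0.032,-0.01,-0.0093],"turn": [0.0462,0.0471,-0.0441]},{"xyz": [0,0,0],"turn": [0,0,0]},{"xyz": [0,0,0],"turn": [0,0,0]}], "gripper": 1, "force": 40}}

```text
clock: 40.08
eef_pos: [299.4, 265.2, 200.1]
eef_rot: [-3.141, 0.001, 2.18]
wrist_force: [0.7, -0.6, 0.6]
finger_gap: 0.5
```

Run:
```python
from h import *
log()
w=cam('wrist')
H=np.array([548,352.]);im=w[0].copy()
for T in(.96,):
    d=np.array([-np.sin(T),-np.cos(T)]);n=np.array([-np.cos(T),np.sin(T)])
    P=[np.r_[H+r*d+n*4,50] for r in(150,200,250,300,340)]+[np.r_[H+r*d-n*4,50] for r in(150,200,250,300,340)]
    for q in proj(w,P): cv2.circle(im,tuple(np.int32(q)),2,(0,255,0),-1)
cv2.imwrite('pics/w19.png',im[:,:,::-1])
save(cam('top'),'t19.png')
```

```text
t 40.08 q [ 6.340e-01 -2.500e-02  1.931e+00 -1.000e-03  1.237e+00  2.500e-02] p [299.4 265.2 200.1] rpy [-3.141e+00  1.000e-03  2.180e+00] F [ 0.7 -0.6  0.6] gap 0.5
```

View pics/w19.png

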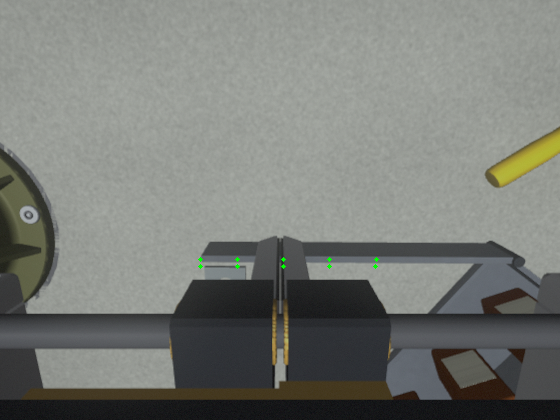

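View pics/t19.png

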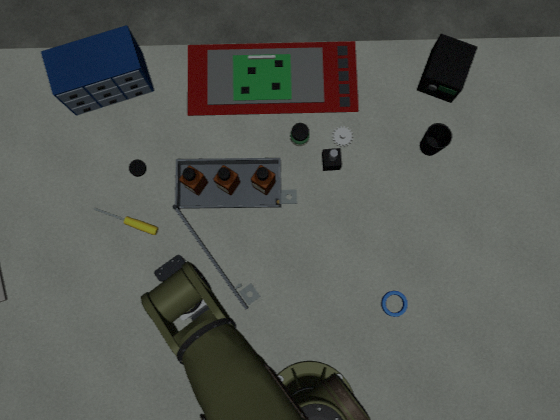

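{"op": "arm_command", "data": {"deltas": [{"xyz": [0,0,-0.05],"turn": [0,0,0]},{"xyz": [0,0,-0.05],"turn": [0,0,0]},{"xyz": [0,0,-0.045],"turn": [0,0,0]},{"xyz": [0,0,-0.031],"turn": [0,0,0]},{"xyz": [0.01,-0.0145,0],"turn": [0,0,0]},{"xyz": [0.01,-0.0145,0],"turn": [0,0,0]},{"xyz": [0.006,-0.008,0],"turn": [0,0,0]},{"xyz": [0,0,0],"turn": [0,0,0]}]}}

```text
clock: 41.18
eef_pos: [325.4, 228.1, 24.4]
eef_rot: [-3.141, 0.0, 2.179]
wrist_force: [-0.4, 0.2, -0.0]
finger_gap: 0.9
```

```bash
cat > arc.py <<'E'
from h import *
s=log(); H=np.array([548,352.]); v=s['eef_pos'][:2]-H
T0=.96;n=np.array([-np.cos(T0),np.sin(T0)]);d=np.array([-np.sin(T0),-np.cos(T0)])
print('along',v@d,'off',v@n)
off=14; r=v@d
pr=s['eef_pos'][:2]; tot=0
for T in np.arange(.96,-.011,-.08):
    P=H+r*np.array([-np.sin(T),-np.cos(T)])+off*np.array([-np.cos(T),np.sin(T)])
    print(round(T,2),P.round(1),(P-pr).round(1)); pr=P
E
python3 arc.py
```

```text
t 41.17 q [ 5.190e-01  2.630e-01  2.099e+00 -1.000e-03  7.800e-01 -8.900e-02] p [325.4 228.1  24.4] rpy [-3.141  0.     2.179] F [-0.4  0.2 -0. ] gap 0.9
along 253.37163025038757 off 26.156775594409766
0.96 [332.4 218.2] [  7. -10.]
0.88 [343.8 201.4] [ 11.4 -16.8]
0.8 [356.5 185.5] [ 12.7 -15.8]
0.72 [370.4 170.7] [ 13.9 -14.8]
0.64 [385.5 157.1] [ 15.1 -13.6]
0.56 [401.6 144.8] [ 16.1 -12.4]
0.48 [418.6 133.7] [ 17. -11.]
0.4 [436.4 124.1] [17.9 -9.6]
0.32 [455.  115.9] [18.6 -8.2]
0.24 [474.2 109.2] [19.2 -6.7]
0.16 [493.8 104.1] [19.6 -5.1]
0.08 [513.8 100.6] [20.  -3.5]
0.0 [534.   98.6] [20.2 -1.9]
```

{"op": "arm_command", "data": {"deltas": [{"xyz": [0.0035,-0.005,0],"turn": [0,0,0]},{"xyz": [0.0035,-0.005,0],"turn": [0,0,0]},{"xyz": [0.0057,-0.0084,0],"turn": [0,0,0.04]},{"xyz": [0.0057,-0.0084,0],"turn": [0,0,0.04]},{"xyz": [0.0127,-0.0158,0],"turn": [0,0,0.08]},{"xyz": [0.0139,-0.0148,0],"turn": [0,0,0.08]},{"xyz": [0.0151,-0.0136,0],"turn": [0,0,0.08]},{"xyz": [0.0161,-0.0124,0],"turn": [0,0,0.08]},{"xyz": [0.017,-0.011,0],"turn": [0,0,0.08]},{"xyz": [0.0179,-0.0096,0],"turn": [0,0,0.08]},{"xyz": [0,0,0],"turn": [0,0,0]}]}}

```text
clock: 42.55
eef_pos: [436.7, 123.7, 24.4]
eef_rot: [-3.142, 0.001, 2.739]
wrist_force: [-0.2, 0.2, -0.1]
finger_gap: 1.0
```

Run:
```python
from h import *
log()
save(cam('wrist'),'w20.png'); save(cam('top'),'t20.png')
```

```text
t 42.55 q [ 0.196  0.364  1.952 -0.     0.825 -0.972] p [436.7 123.7  24.4] rpy [-3.142e+00  1.000e-03  2.739e+00] F [-0.2  0.2 -0.1] gap 1.0
```

View pics/w20.png

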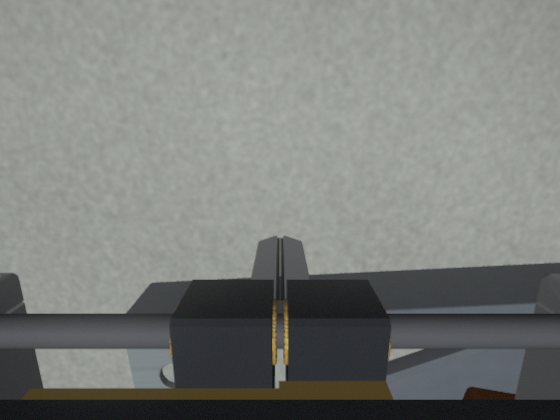

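View pics/t20.png

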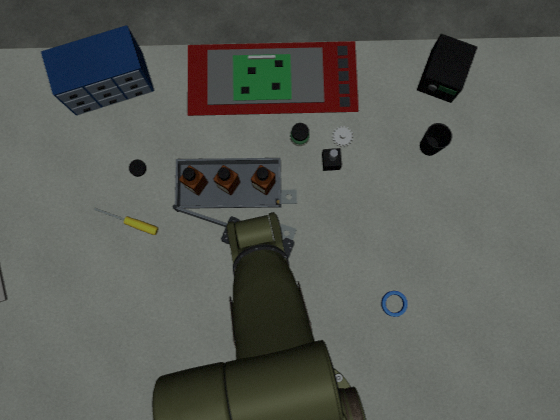

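{"op": "arm_command", "data": {"deltas": [{"xyz": [0.0186,-0.0082,0],"turn": [0,0,0.08]},{"xyz": [0.0192,-0.0067,0],"turn": [0,0,0.08]},{"xyz": [0.0196,-0.0051,0],"turn": [0,0,0.08]},{"xyz": [0.01,-0.0018,0],"turn": [0,0,0.04]},{"xyz": [0.005,-0.0008,0],"turn": [0,0,0.02]},{"xyz": [0.005,-0.0008,0],"turn": [0,0,0.02]},{"xyz": [0,0,0],"turn": [0,0,0]}]}}

```text
clock: 43.52
eef_pos: [513.5, 101.0, 24.5]
eef_rot: [-3.141, 0.0, 3.06]
wrist_force: [0.7, -0.1, -0.7]
finger_gap: 0.3
```

{"op": "arm_command", "data": {"deltas": [{"xyz": [0.005,-0.0005,0],"turn": [0,0,0.02]},{"xyz": [0,0,0],"turn": [0,0,0]}]}}

```text
clock: 43.78
eef_pos: [518.5, 100.4, 24.4]
eef_rot: [-3.141, -0.0, 3.08]
wrist_force: [-1.9, 1.0, 0.2]
finger_gap: 0.6
```

{"op": "arm_command", "data": {"deltas": [{"xyz": [0.004,-0.0003,0],"turn": [0,0,0.016]},{"xyz": [0,0,0],"turn": [0,0,0]}]}}

```text
clock: 44.02
eef_pos: [522.8, 100.0, 24.4]
eef_rot: [-3.141, 0.001, 3.096]
wrist_force: [-0.5, -0.1, -0.6]
finger_gap: 0.3
```

{"op": "arm_command", "data": {"deltas": [{"xyz": [0.004,-0.0003,0],"turn": [0,0,0.016]},{"xyz": [0,0,0],"turn": [0,0,0]}]}}

```text
clock: 44.28
eef_pos: [527.1, 99.7, 24.5]
eef_rot: [-3.142, 0.001, 3.112]
wrist_force: [-0.2, 0.1, 0.3]
finger_gap: 0.3
```

Run:
```python
from h import *
log()
save(cam('side'),'s21.png',(140,100,340,300),3); save(cam('top'),'t21.png',(160,130,320,260),4)
```

```text
t 44.27 q [ 0.119  0.51   1.723 -0.     0.908 -1.423] p [527.1  99.7  24.5] rpy [-3.142e+00  1.000e-03  3.112e+00] F [-0.2  0.1  0.3] gap 0.3
```

View pics/t21.png

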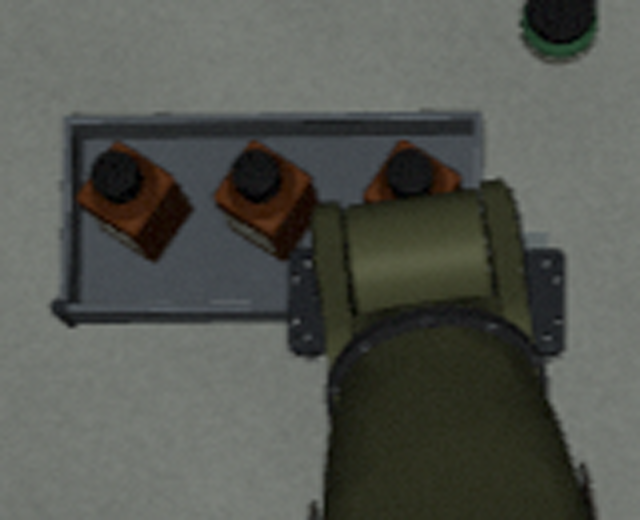

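View pics/s21.png

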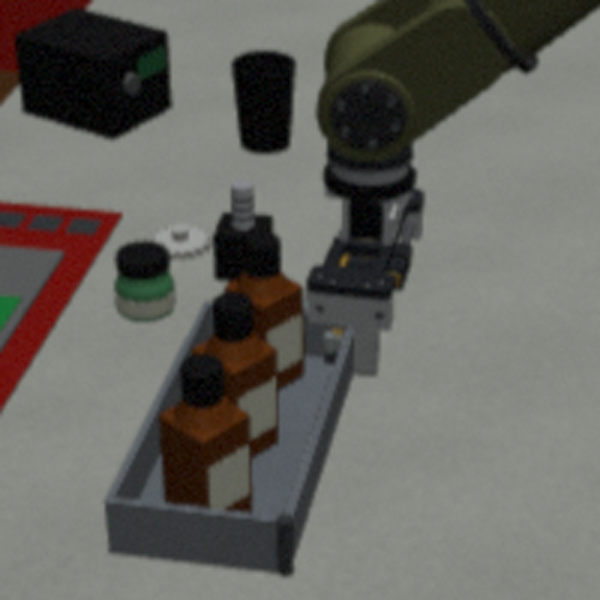

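{"op": "arm_command", "data": {"deltas": [{"xyz": [0.003,-0.0001,0],"turn": [0,0,0]},{"xyz": [0,0,0],"turn": [0,0,0]}]}}

```text
clock: 44.62
eef_pos: [529.8, 99.6, 24.5]
eef_rot: [-3.141, 0.0, 3.112]
wrist_force: [0.7, 0.1, 0.1]
finger_gap: 0.3
```

{"op": "arm_command", "data": {"deltas": [{"xyz": [0.002,0,0],"turn": [0,0,0]},{"xyz": [0,0,0],"turn": [0,0,0]}]}}

```text
clock: 44.88
eef_pos: [530.3, 99.6, 24.3]
eef_rot: [-3.141, -0.003, 3.112]
wrist_force: [-11.3, -0.5, 9.3]
finger_gap: 0.5
```

{"op": "arm_command", "data": {"deltas": [{"xyz": [0.0015,0,0],"turn": [0,0,0]},{"xyz": [0,0,0],"turn": [0,0,0]}]}}

```text
clock: 45.12
eef_pos: [530.4, 99.6, 24.3]
eef_rot: [-3.141, -0.007, 3.113]
wrist_force: [-22.6, -2.0, 17.1]
finger_gap: 0.2
```

{"op": "arm_command", "data": {"deltas": [{"xyz": [-0.02,0,0],"turn": [0,0,0]},{"xyz": [-0.03,0,0.01],"turn": [0,0,0]},{"xyz": [-0.01,0,0.05],"turn": [0,0,0]},{"xyz": [0,-0.02,0.055],"turn": [0,0,0]},{"xyz": [0,-0.02,0.055],"turn": [0,0,0]},{"xyz": [0.04,-0.02,0.055],"turn": [0,0,0.015]},{"xyz": [0.035,0,0],"turn": [0,0,0.015]},{"xyz": [0,0,0],"turn": [0,0,0]},{"xyz": [0,0,0],"turn": [0,0,0]}], "gripper": 0}}

```text
clock: 46.25
eef_pos: [542.7, 42.1, 242.4]
eef_rot: [-3.141, -0.001, -3.141]
wrist_force: [-0.8, -0.4, 0.8]
finger_gap: 87.0
```

Run:
```python
from h import *
log()
save(cam('wrist'),'w22.png'); save(cam('side'),'s22.png',(140,100,340,300),3)
```

```text
t 46.25 q [ 0.01   0.269  1.5   -0.     1.374 -1.561] p [542.7  42.1 242.4] rpy [-3.141e+00 -1.000e-03 -3.141e+00] F [-0.8 -0.4  0.8] gap 87.0
```

View pics/w22.png

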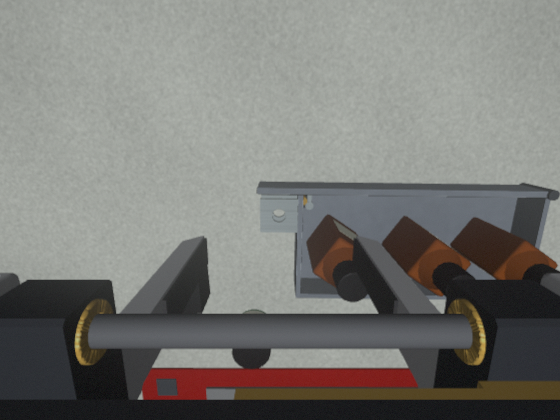

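View pics/s22.png

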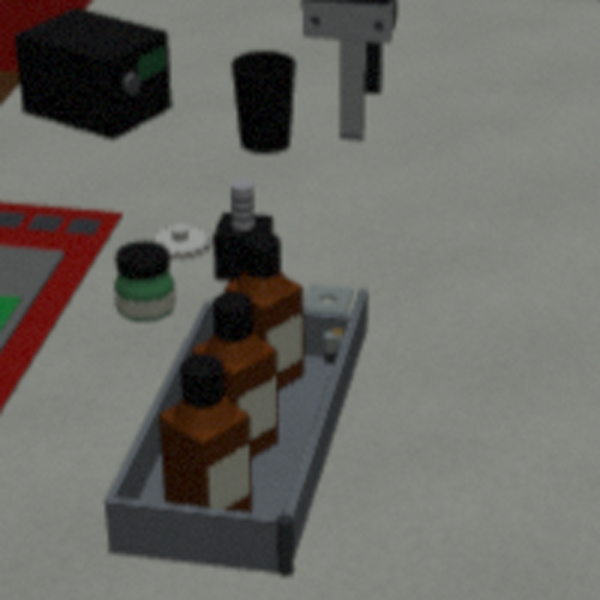

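Run:
```python
from h import *
w=cam('wrist'); save(w,'w23.png',(250,175,330,240),8)
g=cv2.cvtColor(w[0],cv2.COLOR_RGB2GRAY)
print(g[203:228,266:294])
for p in [(278.5,215)]: print(onz(w,p,51).round(1),onz(w,p,29).round(1))
# gate top edge pts
for p in [(260,190),(545,196)]: print(onz(w,p,50).round(1))
```

```text
[[144 143 144 144 143 143 143 141 143 143 141 143 142 142 141 141 142 141
  140 141 140 141 141 140 139 141 140 139]
 [143 143 142 142 143 142 142 144 143 142 142 143 140 142 143 141 142 142
  141 140 142 140 141 140 140 139 140 140]
 [142 144 142 143 142 143 143 142 142 140 141 142 140 143 141 141 142 141
  141 142 140 140 142 140 141 141 141 140]
 [143 142 143 144 143 143 144 142 142 141 144 141 143 142 142 143 141 142
  142 142 141 140 142 140 141 140 139 141]
 [144 143 143 143 143 143 144 143 142 142 142 142 142 142 142 141 142 141
  142 142 139 141 141 140 140 140 139 140]
 [144 142 142 145 143 143 143 143 142 141 139 143 145 142 139 139 141 141
  142 142 143 141 142 140 141 140 141 140]
 [140 141 141 140 142 139 141 141 139 138 146 153 153 149 147 145 140 138
  140 140 140 139 141 140 138 139 140 138]
 [138 139 138 138 138 139 138 135 143 155 164 165 162 161 160 157 153 144
  137 137 137 136 137 137 136 136 136 136]
 [142 142 142 141 141 141 139 150 166 172 168 166 165 163 164 164 166 158
  146 140 137 137 137 137 136 137 136 136]
 [145 145 145 144 143 144 138 150 166 170 168 1
[... 1213 characters left out ...]
0 141 140 140 140 138 141]
 [145 145 146 145 146 146 146 145 144 144 147 144 143 143 145 142 142 143
  142 142 141 142 142 143 141 141 142 141]
 [145 144 143 143 144 144 143 144 142 143 143 143 143 143 141 143 142 142
  142 142 142 141 143 141 142 140 142 140]
 [142 142 142 142 142 143 142 142 141 141 142 141 140 141 140 141 140 140
  139 141 139 140 139 139 139 140 139 140]
 [143 143 142 142 143 141 141 142 142 142 142 141 140 141 140 140 140 140
  140 139 140 139 140 139 138 139 138 138]
 [143 145 143 142 144 144 142 144 141 143 143 142 143 141 141 141 140 140
  140 140 140 139 138 139 139 138 138 138]]
[[571.5  40.7  51. ]] [[577.7  40.6  29. ]]
[[541.8  19.4  50. ]]
[[548.3 349.3  50. ]]
```

View pics/w23.png

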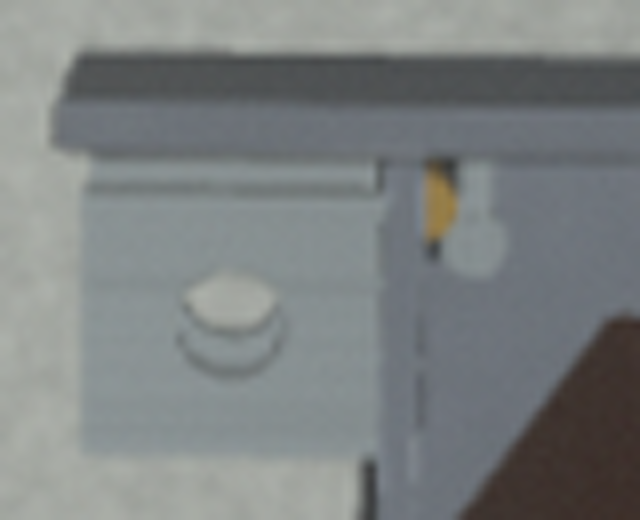

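{"op": "arm_command", "data": {"deltas": [{"xyz": [0.025,-0.0315,0.011],"turn": [0,0,0]},{"xyz": [0.025,-0.0315,0.011],"turn": [0,0,0]},{"xyz": [0.025,-0.0315,0.011],"turn": [0,0,0]},{"xyz": [0.025,-0.0315,0.011],"turn": [0,0,0]},{"xyz": [0,0,0],"turn": [0,0,0]},{"xyz": [0,0,0],"turn": [0,0,0]}]}}

```text
clock: 47.15
eef_pos: [642.8, -83.4, 286.6]
eef_rot: [3.141, -0.0, -3.141]
wrist_force: [-0.0, -0.3, 0.3]
finger_gap: 93.7
```

Run:
```python
from h import *
log()
w=cam('wrist'); save(w,'w24.png'); save(w,'w24z.png',(240,160,340,260),6)
```

```text
t 47.15 q [-0.186  0.492  1.096  0.     1.554 -1.757] p [642.8 -83.4 286.6] rpy [ 3.141 -0.    -3.141] F [-0.  -0.3  0.3] gap 93.7
```

View pics/w24.png

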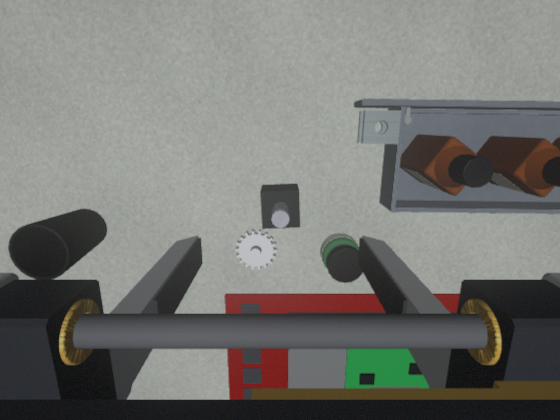

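View pics/w24z.png

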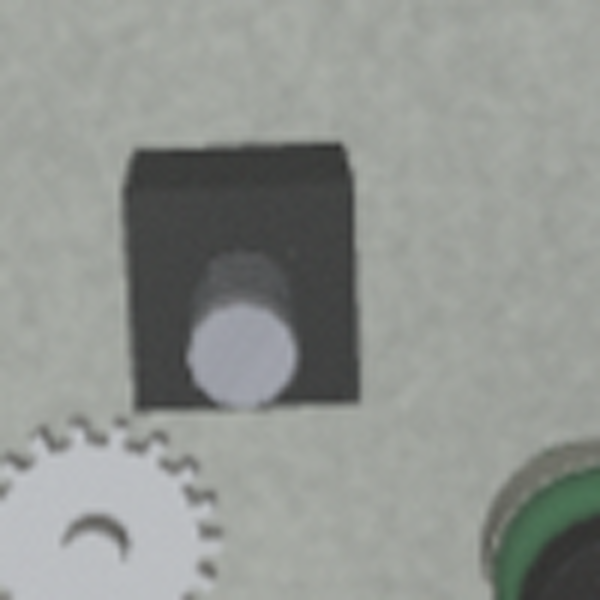

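Run:
```python
from h import *
s=log();w=cam('wrist')
print('pin',onz(w,(280.5,219.2),95).round(1),'hole',onz(w,(380.5,127.3),51).round(1))
```

```text
t 47.2 q [-0.185  0.492  1.096 -0.     1.554 -1.757] p [642.8 -83.1 286.8] rpy [ 3.142 -0.    -3.14 ] F [-0.7  0.2 -0.7] gap 94.1
pin [[676.7 -82.1  95. ]] hole [[571.8  40.5  51. ]]
```

{"op": "arm_command", "data": {"deltas": [{"xyz": [0.017,0.0005,-0.02],"turn": [0,0,0]},{"xyz": [0.017,0.0005,-0.03],"turn": [0,0,0]},{"xyz": [0,0,-0.05],"turn": [0,0,0]},{"xyz": [0,0,-0.05],"turn": [0,0,0]},{"xyz": [0,0,0],"turn": [0,0,0]},{"xyz": [0,0,0],"turn": [0,0,0]}]}}

```text
clock: 48.0
eef_pos: [678.1, -82.7, 139.7]
eef_rot: [-3.141, 0.003, -3.14]
wrist_force: [0.3, -0.1, 1.2]
finger_gap: 93.8
```

Run:
```python
from h import *
s=log();w=cam('wrist');save(w,'w25.png')
im=w[0]; print(proj(w,[[676.7,-82.1,95],[676.7,-82.1,50]]))
```

```text
t 48.0 q [-0.175  0.66   1.176 -0.     1.302 -1.747] p [678.1 -82.7 139.7] rpy [-3.141e+00  3.000e-03 -3.140e+00] F [ 0.3 -0.1  1.2] gap 93.8
[[280.36436046 230.29522545]
 [280.37155837 213.08932101]]
```

View pics/w25.png

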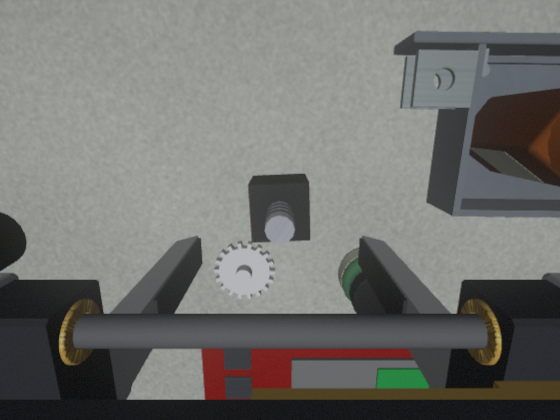

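{"op": "arm_command", "data": {"deltas": [{"xyz": [-0.001,0.0003,-0.03],"turn": [0,0,0]},{"xyz": [0,0,-0.025],"turn": [0,0,0]},{"xyz": [0,0,-0.012],"turn": [0,0,0]},{"xyz": [0,0,0],"turn": [0,0,0]},{"xyz": [0,0,0],"turn": [0,0,0]}]}}

```text
clock: 48.68
eef_pos: [677.0, -82.8, 71.6]
eef_rot: [-3.141, 0.002, -3.141]
wrist_force: [0.0, -0.0, -0.1]
finger_gap: 93.7
```

{"op": "arm_command", "data": {"deltas": [{"xyz": [0,0,0],"turn": [0,0,0]},{"xyz": [0,0,0],"turn": [0,0,0]},{"xyz": [0,0,0],"turn": [0,0,0]},{"xyz": [0,0,0],"turn": [0,0,0]},{"xyz": [0,0,0],"turn": [0,0,0]},{"xyz": [0,0,0],"turn": [0,0,0]},{"xyz": [0,0,0],"turn": [0,0,0]},{"xyz": [0,0,0],"turn": [0,0,0]}], "gripper": 1, "force": 30}}

```text
clock: 49.68
eef_pos: [676.3, -82.7, 69.9]
eef_rot: [-3.141, 0.0, -3.141]
wrist_force: [0.3, -0.5, 0.5]
finger_gap: 21.7
```

Run:
```python
from h import *
s=log();w=cam('wrist');save(w,'w26.png')
```

```text
t 49.67 q [-0.175  0.728  1.234 -0.     1.18  -1.747] p [676.3 -82.7  69.9] rpy [-3.141  0.    -3.141] F [ 0.3 -0.5  0.5] gap 21.7
```

View pics/w26.png

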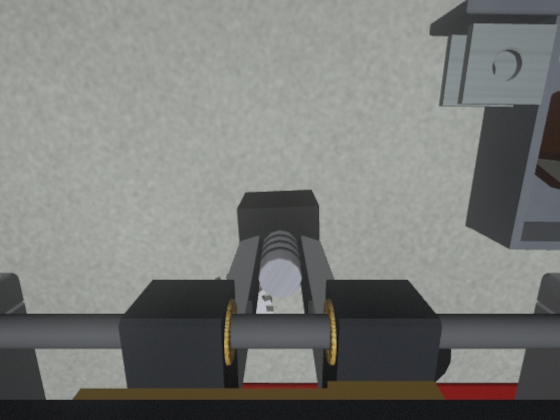

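{"op": "arm_command", "data": {"deltas": [{"xyz": [0,0,0.02],"turn": [0,0,0]},{"xyz": [0,0,0.03],"turn": [0,0,0]},{"xyz": [0,0,0.05],"turn": [0,0,0]},{"xyz": [-0.0174,0.0205,0],"turn": [0,0,0]},{"xyz": [-0.0174,0.0205,0],"turn": [0,0,0]},{"xyz": [-0.0174,0.0205,0],"turn": [0,0,0]},{"xyz": [-0.0174,0.0205,0],"turn": [0,0,0]},{"xyz": [-0.0174,0.0205,-0.01],"turn": [0,0,0]},{"xyz": [-0.0174,0.0205,-0.02],"turn": [0,0,0]},{"xyz": [0,0,0],"turn": [0,0,0]},{"xyz": [0,0,0],"turn": [0,0,0]}]}}

```text
clock: 51.1
eef_pos: [572.8, 39.9, 141.5]
eef_rot: [-3.141, 0.002, -3.141]
wrist_force: [0.7, -0.1, -0.5]
finger_gap: 21.3
```

Run:
```python
from h import *
s=log();w=cam('wrist');save(w,'w27.png');sd=cam('side');save(sd,'s27.png',(200,130,300,230),6);t=cam('top');save(t,'t27.png',(250,170,320,240),7)
p=s['eef_pos']
tip=p-[0,0,62]
for n,c in(('w',w),('s',sd)): print(n,'tip',proj(c,[tip]),'hole51',proj(c,[[572,40.4,51]]))
```

```text
t 51.1 q [ 0.006  0.422  1.537 -0.     1.181 -1.565] p [572.8  39.9 141.5] rpy [-3.141e+00  2.000e-03 -3.141e+00] F [ 0.7 -0.1 -0.5] gap 21.3
w tip [[279.50430172 224.8046413 ]] hole51 [[280.19769959 213.65396971]]
s tip [[247.41605543 189.57215904]] hole51 [[247.68267787 198.89502471]]
```

View pics/w27.png

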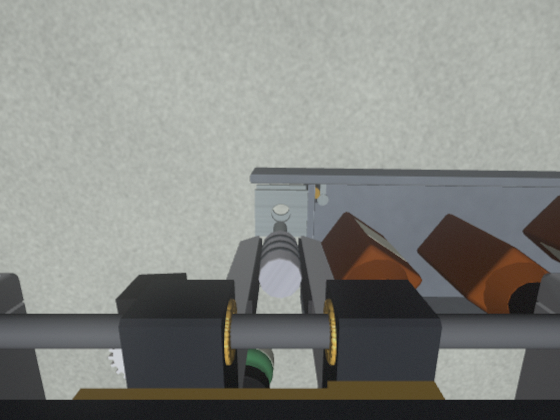

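View pics/s27.png

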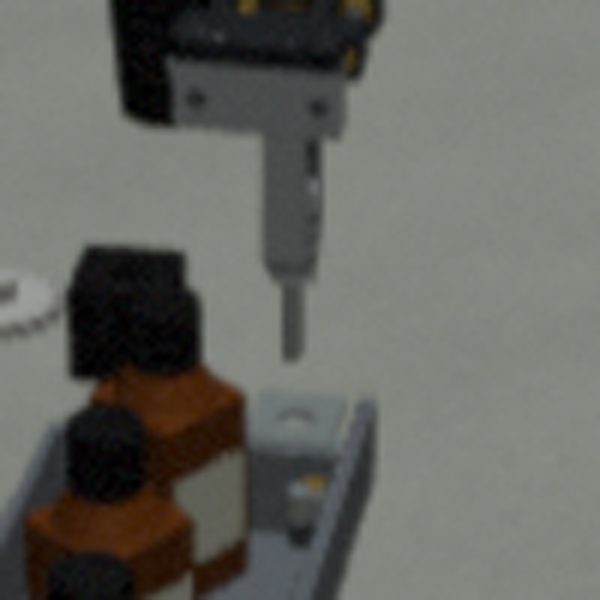

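{"op": "arm_command", "data": {"deltas": [{"xyz": [-0.0006,0.0005,-0.012],"turn": [0,0,0]},{"xyz": [0,0,-0.01],"turn": [0,0,0]},{"xyz": [0,0,0],"turn": [0,0,0]},{"xyz": [0,0,0],"turn": [0,0,0]}]}}

```text
clock: 51.75
eef_pos: [571.4, 40.8, 118.0]
eef_rot: [-3.141, 0.0, -3.141]
wrist_force: [0.4, -0.3, -0.4]
finger_gap: 21.6
```

Run:
```python
from h import *
s=log();w=cam('wrist');save(w,'w28.png',(230,160,340,250),7);sd=cam('side');save(sd,'s28.png',(220,160,280,220),8)
```

```text
t 51.75 q [ 0.007  0.447  1.56  -0.     1.134 -1.564] p [571.4  40.8 118. ] rpy [-3.141  0.    -3.141] F [ 0.4 -0.3 -0.4] gap 21.6
```

View pics/w28.png

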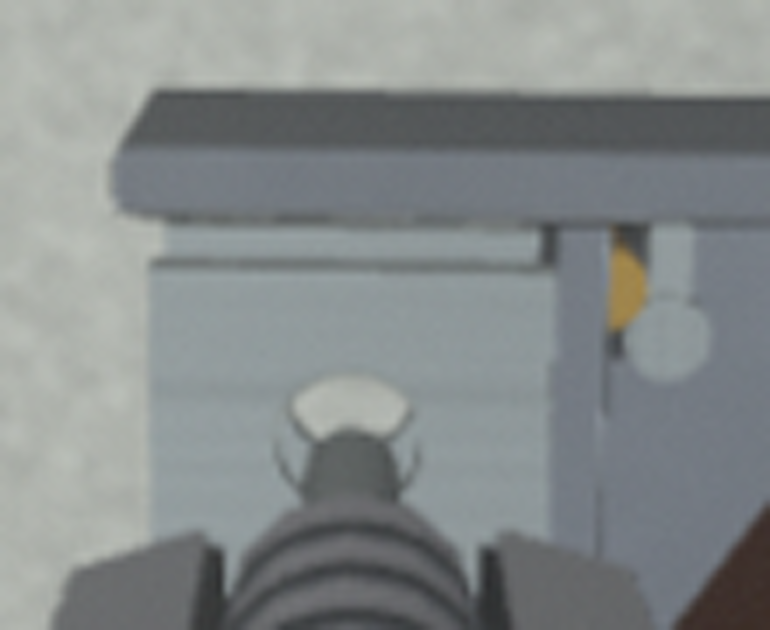

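View pics/s28.png

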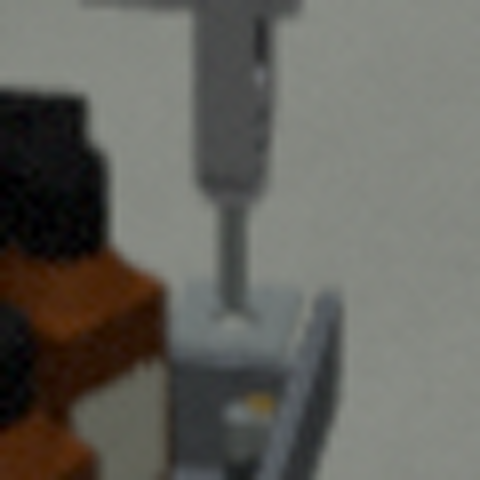

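{"op": "arm_command", "data": {"deltas": [{"xyz": [0.0003,0,-0.005],"turn": [0,0,0]},{"xyz": [0,0,-0.004],"turn": [0,0,0]},{"xyz": [0,0,0],"turn": [0,0,0]}]}}

```text
clock: 52.22
eef_pos: [571.4, 40.8, 108.5]
eef_rot: [-3.141, -0.001, -3.141]
wrist_force: [-0.1, -0.9, -0.0]
finger_gap: 21.7
```

{"op": "arm_command", "data": {"deltas": [{"xyz": [0,0,-0.004],"turn": [0,0,0]},{"xyz": [0,0,-0.003],"turn": [0,0,0]},{"xyz": [0,0,0],"turn": [0,0,0]}]}}

```text
clock: 52.6
eef_pos: [571.5, 40.8, 101.6]
eef_rot: [-3.141, -0.0, -3.141]
wrist_force: [0.5, -0.2, -0.3]
finger_gap: 21.4
```

{"op": "arm_command", "data": {"deltas": [{"xyz": [0,0,-0.004],"turn": [0,0,0]},{"xyz": [0,0,-0.004],"turn": [0,0,0]},{"xyz": [0,0,0],"turn": [0,0,0]}]}}

```text
clock: 52.98
eef_pos: [571.5, 40.8, 93.5]
eef_rot: [-3.141, -0.0, -3.141]
wrist_force: [0.1, -0.1, -0.4]
finger_gap: 21.4
```

{"op": "arm_command", "data": {"deltas": [{"xyz": [0,0,-0.003],"turn": [0,0,0]},{"xyz": [0,0,-0.003],"turn": [0,0,0]},{"xyz": [0,0,0],"turn": [0,0,0]}]}}

```text
clock: 53.35
eef_pos: [571.5, 40.8, 87.7]
eef_rot: [-3.141, -0.0, -3.141]
wrist_force: [0.8, -0.5, -1.5]
finger_gap: 21.5
```

{"op": "arm_command", "data": {"deltas": [{"xyz": [0,0,-0.004],"turn": [0,0,0]},{"xyz": [0,0,-0.004],"turn": [0,0,0]},{"xyz": [0,0,0],"turn": [0,0,0]}]}}

```text
clock: 53.72
eef_pos: [571.4, 40.8, 79.5]
eef_rot: [-3.141, -0.0, -3.141]
wrist_force: [0.2, -0.0, -0.5]
finger_gap: 21.3
```

{"op": "arm_command", "data": {"deltas": [{"xyz": [0,0,-0.003],"turn": [0,0,0]},{"xyz": [0,0,-0.003],"turn": [0,0,0]},{"xyz": [0,0,0],"turn": [0,0,0]}]}}

```text
clock: 54.1
eef_pos: [571.5, 40.8, 73.7]
eef_rot: [-3.141, -0.0, -3.141]
wrist_force: [0.4, 0.6, -0.9]
finger_gap: 21.6
```

{"op": "arm_command", "data": {"deltas": [{"xyz": [0,0,-0.0015],"turn": [0,0,0]},{"xyz": [0,0,0],"turn": [0,0,0]}]}}

```text
clock: 54.35
eef_pos: [571.6, 40.8, 72.4]
eef_rot: [-3.141, 0.0, -3.141]
wrist_force: [-0.2, -0.1, -0.5]
finger_gap: 21.6
```

{"op": "arm_command", "data": {"deltas": [{"xyz": [0,0,-0.0012],"turn": [0,0,0]},{"xyz": [0,0,0],"turn": [0,0,0]}]}}

```text
clock: 54.6
eef_pos: [571.6, 40.8, 71.1]
eef_rot: [-3.141, 0.0, -3.141]
wrist_force: [-0.4, 0.7, -0.9]
finger_gap: 21.6
```

{"op": "arm_command", "data": {"deltas": [{"xyz": [0,0,0],"turn": [0,0,0]},{"xyz": [0,0,0],"turn": [0,0,0]},{"xyz": [0,0,0],"turn": [0,0,0]},{"xyz": [0,0,0],"turn": [0,0,0]}], "gripper": 0.5}}

```text
clock: 55.1
eef_pos: [571.7, 40.8, 71.3]
eef_rot: [-3.141, 0.0, -3.141]
wrist_force: [0.4, 0.7, -0.7]
finger_gap: 46.8
```

{"op": "arm_command", "data": {"deltas": [{"xyz": [0,0,0.02],"turn": [0,0,0]},{"xyz": [0,0,0.04],"turn": [0,0,0]},{"xyz": [0,0,0.05],"turn": [0,0,0]},{"xyz": [0,0,0.05],"turn": [0,0,0]},{"xyz": [-0.03,0,0.03],"turn": [0,0,0]},{"xyz": [0,0,0],"turn": [0,0,0]},{"xyz": [0,0,0],"turn": [0,0,0]}]}}

```text
clock: 55.98
eef_pos: [541.7, 40.8, 260.3]
eef_rot: [-3.141, -0.001, -3.141]
wrist_force: [-1.2, 0.8, -1.4]
finger_gap: 46.9
```

Run:
```python
from h import *
s=log();w=cam('wrist');save(w,'w30.png');sd=cam('side');save(sd,'s30.png',(140,120,300,290),4);t=cam('top');save(t,'t30.png')
for n,c in(('w',w),('s',sd)): print(n,'headtop',proj(c,[[571.5,40.8,96],[571.5,40.8,51]]))
```

```text
t 55.98 q [ 0.008  0.255  1.476 -0.     1.411 -1.564] p [541.7  40.8 260.3] rpy [-3.141e+00 -1.000e-03 -3.141e+00] F [-1.2  0.8 -1.4] gap 46.9
w headtop [[279.69534729 222.8019676 ]
 [279.75417274 211.97762883]]
s headtop [[247.83264117 184.34502607]
 [247.84008528 198.98719225]]
```

View pics/w30.png

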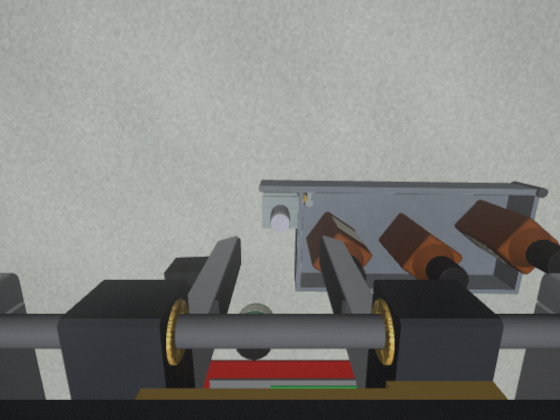

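View pics/s30.png

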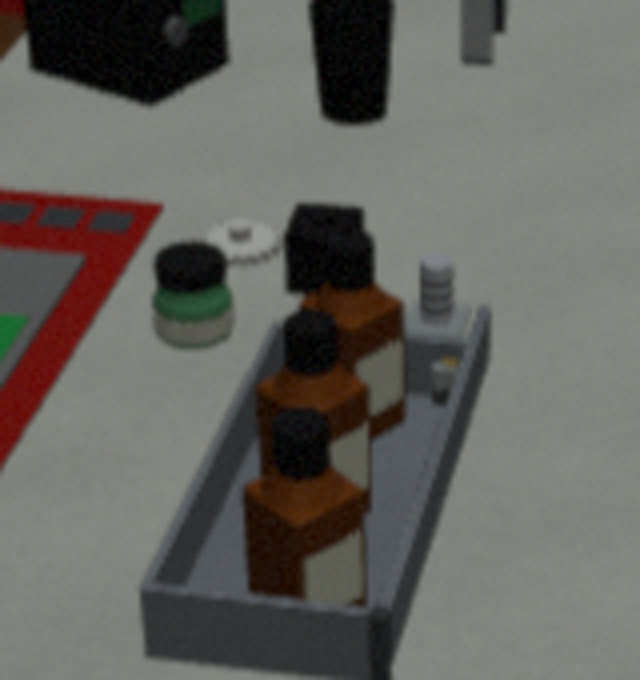

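View pics/t30.png

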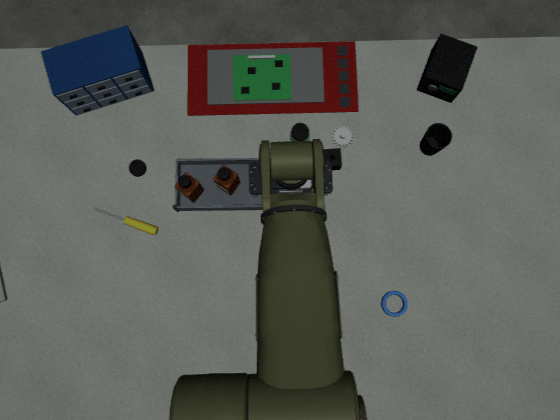

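Run:
```python
from h import *
sd=cam('side');save(sd,'s31.png',(170,190,260,300),7);t=cam('top');save(t,'t31.png',(165,150,265,220),7)
# cap top centre triangulate guess: top px
for p in [(183.5,183),(225,173)]: print(onz(t,p,144).round(1))
for p in [(215,224.5),(217.5,200)]: print(onz(sd,p,144).round(1))
```

```text
[[590.9 310.9 144. ]]
[[614.9 203.6 144. ]]
[[595.  311.7 144. ]]
[[612.7 210.7 144. ]]
```

View pics/s31.png

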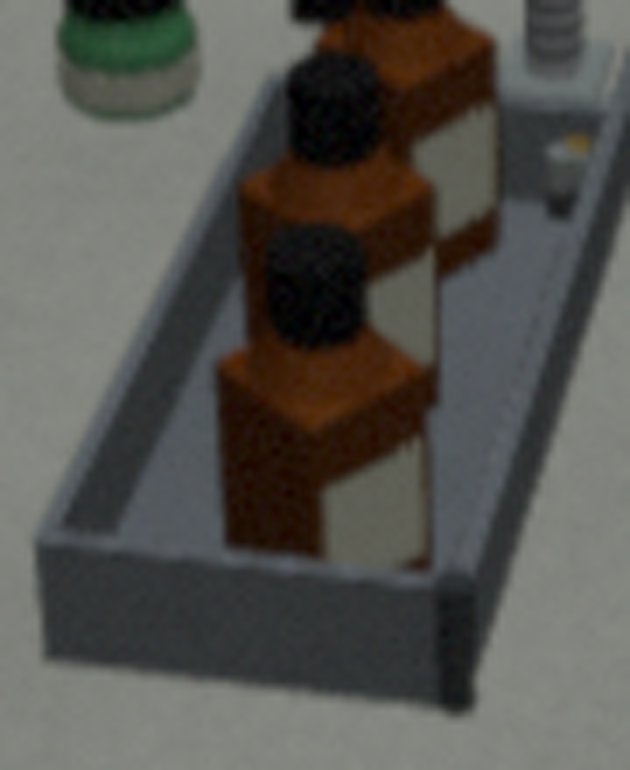

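View pics/t31.png

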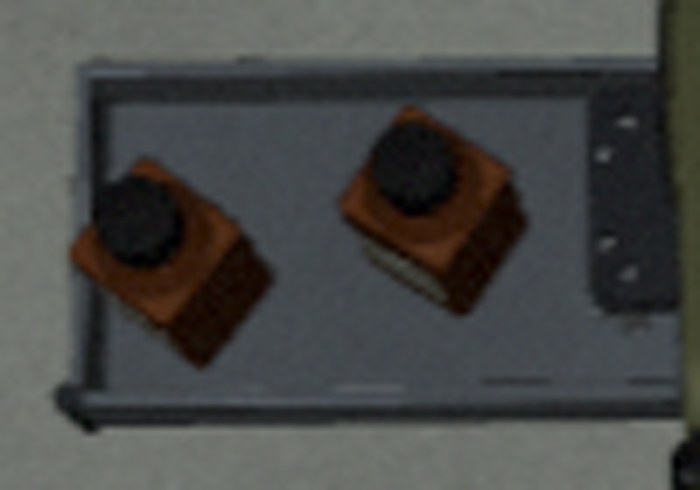

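Run:
```python
from h import *
w=cam('wrist'); print('gate edge',onz(w,[(262,186),(540,189)],50).round(1).tolist())
s=log(); print(sign_off())
```

```text
gate edge [[539.3, 19.3, 50.0], [542.4, 354.8, 50.0]]
t 56.27 q [ 0.008  0.255  1.476 -0.     1.412 -1.564] p [541.7  40.7 260.4] rpy [-3.141e+00 -1.000e-03 -3.141e+00] F [ 0.3  0.8 -0.4] gap 46.6
the job is handed in; nothing more can be done
None
```

I stood all three bottles upright in the locker, pushed the gate shut and locked it with the pin, then handed the job in at about 56 s. No fourth bottle showed in any view.

- **Bottles:** in the last pictures all three stand upright inside the locker. Some time after I had placed it, the left one shifted about 25 mm towards the gate. It is now near x = -25, y = +105 in the locker's frame. The y is right at the edge of the suggested range. Both fixed cameras put its cap at standing height (about 4 mm apart), so I left it there. The left wall hides its base in the side view.
- **Gate:** I pushed until it met a firm stop at about 23 N. Afterwards the panel's edge ran parallel to the locker to within about 0.01 rad. I judged it home from the firm stop and its lie, since there was no direct sign of the click.
- **Pin:** it went down through both eyelets with no noticeable resistance. The side view shows its head resting on the upper eyelet, within about 1 px of where I expected.
- **Everything else:** by eye, none of the other items on the bench moved between the first and last top views. The arm was parked clear at about 260 mm height.

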